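Load sample jars into the incubation chamber and set its temperature knob

ROBOT

A 7-joint arm with a two-finger parallel gripper is mounted at the origin on the work surface. World frame = base frame: x ahead of the robot, y to its left, z up, the work surface at z = 0. Lengths are in m, angles in rad, forces in N, time in s.
With the tool pointing down it reaches from about 0.35 to 0.9 m from the base axis. Payload 8.1 kg.
Tool frame: the origin (TCP) lies midway between the tips of the shut fingers; the grasp point (between the pads) lies 19 mm behind it; z points along the fingers, y is the direction in which the jaws open and shut (so a half turn about z gives the same grasp; the last joint's range is limited). The gripper opens to 85 mm and grips with 20 to 120 N. Pads are 22 mm wide; open, the fingers measure 114 mm over their backs; the gripper's body (76 mm by 85 mm) begins 54 mm behind the grasp point. The pads swing forward as they close: fully open they stand 13 mm farther back than shut.
Start: joints at [-1.349, 0.434, 0.025, 1.573, -0.012, 1.134, -0.075], TCP at [0.199, 0.592, 0.231] pointing down, gripper open.
Joint ranges: [-2.62, 2.62], [-0.44, 2.09], [-1.27, 1.32], [0.08, 2.57], [-1.32, 4.46], [0.12, 2], [-2.74, 2.74]. Speed limits (rad/s): [2.22, 2.22, 3.01, 3.01, 3.14, 3.14, 3.14].

INTERFACE

Orientations are given as a rotation vector (axis times angle).
In Python, from station import status, optics, order gives the robot as it stands. The module is installed in compiled form; this text tells all that it offers.
- The arm moves only by the tool step_arm, never from a script. Its argument "increments" is a list of rows, each an object of numbers: "grip": the finger opening in mm, from 0 to 85.4; "x", "y", "z": the shift along the tool's x, y, z in mm; "rx", "ry", "rz": the turn, a rotation vector about the tool's x, y, z in degrees. In form: [{"grip": .., "x": .., "y": .., "z": .., "rx": .., "ry": .., "rz": ..}, ...]. A call has 1 to 20 rows; each row shifts and turns the commanded pose from where the row before left it, along the tool's axes as they then stand; what a row does not reach is not made up. A row lasts 1/12 s, in which the tool goes at most 41.7 mm and 7.16 degrees, less where a joint would pass 70% of its speed; a pose out of reach is approached as far as the arm can. A call is refused whole if a number of a shift passes 41.7 or a number of a turn 7.16, either way. A call with a gripper value outside its range is refused whole. The fingers move at their own pace and stop on an object; "force" is the grip in N (left out, the last holds). Time passes only in rows, so rows that do not move let the fingers close. It gives the time, the measured TCP pose, the force and the opening at its end, in the units of the state.
- status.observe(): the state, without advancing time (a new reading comes with each control period).
- optics.grab_frame(name): name is "scene" or "top" or "wrist"; returns a dict with "image" (384x512x3 uint8, red, green, blue), "K" (3x3 intrinsics, pixels), "R" (3x3) and "t" (3): a world point X has camera coordinates R X + t; the wrist camera has in their place "T_tool_cam" (4x4, takes a point from camera to tool coordinates, whose origin is the TCP and whose axes are the flange's). Camera axes: x right, y down, z forward; pixel columns grow to the right and rows downward; lengths in m; the calibration is good to about 2 mm. A picture is of the moment at which its call begins: read the wrist's pose just before it. There is no depth.
- order.sign_off(): hands the job in, once; it reports no verdict.
The state is a dict: "time": time; "q": joint angles; "joint_velocities": joint speeds; "effort": joint torques, N m; "eef_pos": TCP position; "orientation": TCP orientation; "wrist_force": force on the tool from outside, world axes, zero at the start; "moment": the same for the moment, N m; "gripper_width": finger opening in m.
Only numpy, scipy, OpenCV 4.12 (cv2) and the standard library are available. Lean on these libraries where they do the work, as an engineer would, in place of code of your own. Each camera call takes 0.05 s, during which the arm holds its last target. There are 200 camera calls.

TASK

First turn the controller knob so that its white pointer is on the blue standby mark; only then swing the chamber's clear lid up past vertical and lower it gently onto its back stop. Stand every blue-capped sample jar from the bench upright on the chamber floor without dropping any, then lower the lid gently until it is fully closed, and last turn the pointer onto the red mark. Leave the bottle, carton and beaker where they are.

Things in the scene. Friction and masses are not known exactly. Their poses are not given: they have to be found in the camera images.
- chamber: fixed white open-topped incubation chamber with a steel floor; outside 146 (its x) x 302 (its y) x 80 mm high, walls 6 mm, floor inside 12 mm above the bench. Origin: centre of its underside; its -x side (front) faces the robot, +x is the hinge side, z up. Inside 134 x 290 mm, room for four jars in a row along its y.
- lid (a joint): angle of the chamber's clear flat lid (146 x 302 x 6 mm, 0.3 kg) about its hinge: 0 = closed, lying on the rim; pi/2 = upright; 2.05 = fully open, resting on its back stop beyond vertical. It rises from the robot's side and swings away from the robot. It is lightly damped and falls by itself to the nearer end when let go more than about 0.2 rad from upright.
- lid_hinge (a point): middle of the lid's hinge line, on the far top edge of the chamber, 80 mm above the bench; the hinge line runs along the chamber's y. Fixed to the chamber.
- lid_handle (a point): middle of the blue round bar handle of the lid (10 mm thick, 120 mm long, parallel to the hinge line). It stands clear, 40 mm beyond the lid's free edge, in the lid's plane, on two arms at its ends; 186 mm from the hinge line (and 3 mm above the line when closed). Moves with the lid.
- controller: fixed grey temperature controller box, 130 x 130 x 50 mm high, with the index ring and knob on top. Origin: centre of its underside, below the knob's axis, z up.
- knob (a joint): angle of the knob about its vertical axis, grows anticlockwise seen from above, range -0.3 to 3.8. Light friction (0.04 N m): it stays where it is left.
- knob_grip (a point): point on the knob's axis at the height to grip, 78 mm above the bench. The knob is a black disc (72 mm across, top 60 mm above the bench) with an upright black grip bar across it, 60 mm long, 16 mm wide, top 90 mm above the bench. The bar points along the white pointer line. The point's x axis points along the pointer.
- pointer_tip (a point): outer end of the white pointer line, 42 mm from the knob's axis, turns with the knob.
- blue_mark (a point): inner end of the blue mark (standby) on the dark steel index ring (124 mm across) around the knob, 42 mm from the knob's axis; the mark is 9 mm wide. The pointer is on the mark when the two points coincide seen from above. The ring does not turn during the job.
- red_mark (a point): inner end of the red mark (incubate) on the same ring, 42 mm from the knob's axis, 1.2 rad anticlockwise of the blue mark; 9 mm wide.
- jar1_c (a point): centre (half-way up) of a sample jar: upright cylinder 54 mm across, 52 mm high, bottom-heavy,, amber with a white label and a blue cap of the same width, about 0.15 kg; z is its axis. Absent in some runs.
- jar2_c (a point): centre (half-way up) of a sample jar: upright cylinder 54 mm across, 52 mm high, bottom-heavy,, amber with a white label and a blue cap of the same width, about 0.15 kg; z is its axis. Absent in some runs.
- jar3_c (a point): centre (half-way up) of a sample jar: upright cylinder 54 mm across, 52 mm high, bottom-heavy,, amber with a white label and a blue cap of the same width, about 0.15 kg; z is its axis. Absent in some runs.
- jar4_c (a point): centre (half-way up) of a sample jar: upright cylinder 54 mm across, 52 mm high, bottom-heavy,, amber with a white label and a blue cap of the same width, about 0.15 kg; z is its axis. Absent in some runs.
- solvent_bottle: bystander: tall amber bottle with black cap, 84 mm across, 170 mm high; origin at the centre of its underside.
- carton: bystander: cardboard carton, 90 x 140 x 45 mm; origin at the centre of its underside.
- beaker: bystander: open white beaker, 72 mm across, 90 mm high; origin at the centre of its underside.
Not all that is in view belongs to the job. Leave any pink or purple look-alike of the part that bears jar3_c alone.

How it is judged:
By the outcome, as a careful person would: the job done as asked, in the order asked, and still so for the second after the job is handed in, with the robot touching nothing.
Of jar1, jar2, jar3, jar4 only 2 to 4 are there at a start; the rules pass over those that are not, and their reading is None.
At some moment in a run one of jar1, jar2, jar3, jar4 may be knocked a few centimetres aside while the robot is not near it.
It also fails if it takes over 210 s, if anything falls off the work surface, if the arm or the gripper's body presses on something with over 40 N, if the wrist force passes 120 N, or if a joint passes its speed limit or range.

## Working session

There is one attempt and no reset: what is moved stays moved. The work goes in short steps, Python scripts to look and compute and a tool call to move; the robot and the scene stay as the last step left them, time stands still between calls to the robot, and variables do not carry over. Pictures are saved under pics/ and viewed, about 12 in all and at most 16, crops included, and the job is handed in when it is done.

Besides the shell and the picture viewer there is one more tool, called after ">>>" in YAML: its name, and indented under it one key for each argument. step_arm: Moves the arm, as the interface text tells. Its arguments: {"type":"object","properties":{"increments":{"type":"array","items":{"type":"object","properties":{"grip":{"type":"number"},"x":{"type":"number"},"y":{"type":"number"},"z":{"type":"number"},"rx":{"type":"number"},"ry":{"type":"number"},"rz":{"type":"number"}}}},"force":{"type":"number"}},"required":["increments"]}

```bash
mkdir -p pics
cat > h.py <<'E'
import numpy as np, cv2
from scipy.spatial.transform import Rotation as Ro
from station import status, optics, order
def grab(n, save=None):
    s=status.observe(); f=optics.grab_frame(n)
    if n=='wrist':
        T=np.eye(4); T[:3,:3]=Ro.from_rotvec(s['orientation']).as_matrix(); T[:3,3]=s['eef_pos']
        W=T@np.array(f['T_tool_cam']); f['R']=W[:3,:3].T; f['t']=-f['R']@W[:3,3]
    f['R']=np.array(f['R']); f['t']=np.array(f['t']); f['K']=np.array(f['K'])
    if save: cv2.imwrite('pics/'+save+'.png', cv2.cvtColor(f['image'],cv2.COLOR_RGB2BGR))
    return f
def ray(f,u,v,z):
    d=f['R'].T@np.linalg.inv(f['K'])@np.array([u,v,1.]); c=-f['R'].T@f['t']
    return c+d*(z-c[2])/d[2]
def proj(f,X):
    p=f['K']@(f['R']@np.array(X)+f['t']); return p[:2]/p[2]
def blobs(f,lo,hi,amin=30):
    hsv=cv2.cvtColor(f['image'],cv2.COLOR_RGB2HSV)
    m=cv2.inRange(hsv,np.array(lo),np.array(hi))
    n,l,st,c=cv2.connectedComponentsWithStats(m)
    return [(c[i].round(1),st[i].tolist()) for i in range(1,n) if st[i][4]>=amin], m
def st():
    s=status.observe(); print('t',round(s['time'],2),'p',np.round(s['eef_pos'],4),'o',np.round(s['orientation'],3),'F',np.round(s['wrist_force'],1),'w',round(s['gripper_width'],4)); return s
E
python3 - <<'E'
from h import *
s=st()
print(Ro.from_rotvec(s['orientation']).as_matrix().round(3))
for n in('scene','top'):
    f=grab(n,n+'0'); print(n,(-f['R'].T@f['t']).round(3),f['K'][0,0],f['R'][2].round(2))
f=grab('top')
for nm,lo,hi in(('blue',(95,120,60),(130,255,255)),('red',(0,150,80),(8,255,255)),('pink',(135,60,80),(175,255,255))):
    print(nm,[(c,ray(f,*c,0.05).round(3),a) for c,a in blobs(f,lo,hi,8)[0]])
a=cv2.imread('pics/top0.png');b=cv2.imread('pics/scene0.png')
cv2.imwrite('pics/top0b.png',cv2.resize(a,(800,600),interpolation=cv2.INTER_CUBIC))
E
```

```text
t 0.0 p [0.1993 0.5918 0.2305] o [-5.08e-01 -3.10e+00  3.00e-03] F [ 0.1 -0.7  0. ] w 0.0853
[[-0.948  0.319 -0.   ]
 [ 0.319  0.948 -0.002]
 [-0.    -0.002 -1.   ]]
scene [ 1.235 -0.741  0.711] 402.7175403684208 [-0.59  0.6  -0.54]
top [ 0.393 -0.068  1.182] 417.6116212626897 [ 0.16  0.01 -0.99]
blue [(array([356.3, 196. ]), array([ 0.584, -0.35 ,  0.05 ]), [347, 187, 19, 19, 277]), (array([312.2, 197.4]), array([ 0.584, -0.229,  0.05 ]), [303, 188, 19, 19, 270]), (array([228.6, 220.2]), array([0.527, 0.002, 0.05 ]), [226, 218, 6, 5, 21]), (array([156.8, 275.4]), array([0.383, 0.197, 0.05 ]), [130, 260, 51, 24, 193])]
red [(array([244.8, 234.9]), array([ 0.485, -0.041,  0.05 ]), [243, 233, 4, 5, 15])]
pink [(array([341. , 235.4]), array([ 0.477, -0.301,  0.05 ]), [331, 226, 21, 19, 318]), (array([306.5, 272.1]), array([ 0.382, -0.204,  0.05 ]), [297, 263, 20, 19, 316])]
```

View pics/top0b.png

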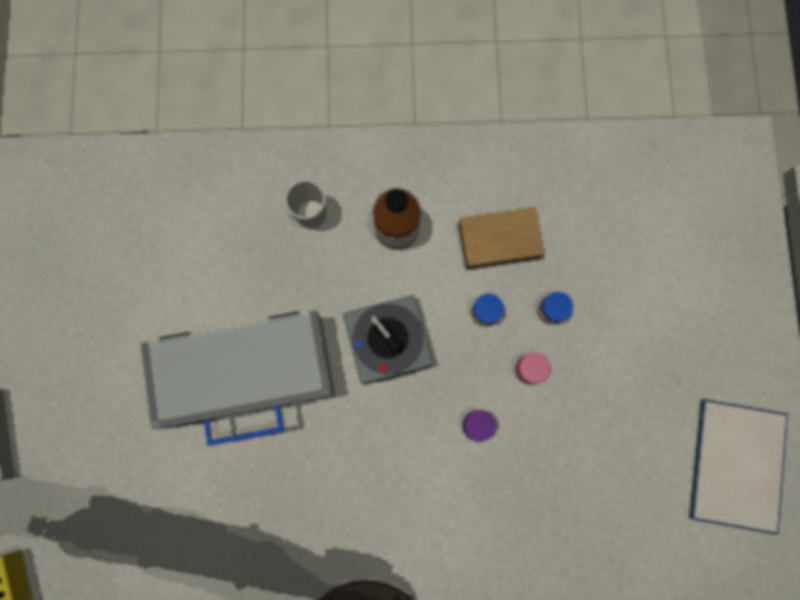

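View pics/scene0.png

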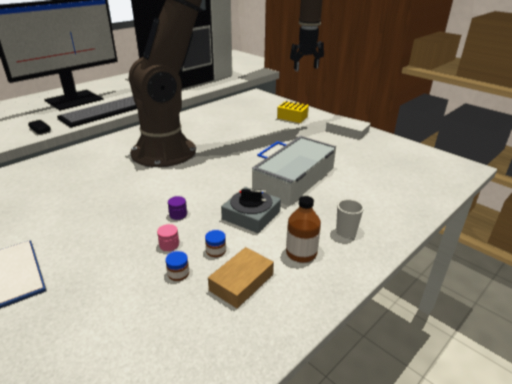

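```bash
cat >> h.py <<'E'
def plan(p, yaw=None, rowmm=20):
    """yaw: world angle (deg) of tool y axis (mod 180); prints shift in current tool axes and rz"""
    s=status.observe(); R=Ro.from_rotvec(s['orientation']).as_matrix()
    d=R.T@(np.array(p)-s['eef_pos'])*1000
    cy=np.degrees(np.arctan2(R[1,1],R[0,1]))
    o=f'shift {d.round(1)} |{np.linalg.norm(d):.0f}| yaw {cy:.1f} tilt {np.degrees(R[:2,2]).round(2)}'
    if yaw is not None:
        e=(yaw-cy+90)%180-90; o+=f' rz {-e:.1f}'
    print(o,'q',np.round(s['q'],2))
E
python3 - <<'E'
from h import *
f=optics.grab_frame('wrist'); print(np.round(f['T_tool_cam'],3), f['K'][0][0])
f=grab('top')
hsv=cv2.cvtColor(f['image'],cv2.COLOR_RGB2HSV)
b,m=blobs(f,(95,120,60),(130,255,255),100)
# handle corners
ys,xs=np.where(m[255:290,120:190]); P=np.array([ray(f,x+120,y+255,0.083)for x,y in zip(xs,ys)])
r=cv2.minAreaRect((P[:,:2]*1000).astype(np.float32)); print('handle rect',r, cv2.boxPoints(r).round(0))
for c,a in b[:2]: print('jar',ray(f,*c,0.052).round(4))
plan([0.46,-0.05,0.33],-47)
E
```

```text
[[ 0.    -0.955 -0.295  0.074]
 [ 1.     0.     0.     0.001]
 [-0.    -0.295  0.955 -0.142]
 [ 0.     0.     0.     1.   ]] 306.01222718164746
handle rect ((392.4012756347656, 193.00099182128906), (42.26865005493164, 128.50119018554688), 8.556398391723633) [[362. 253.]
 [381. 126.]
 [423. 133.]
 [404. 260.]]
jar [ 0.5839 -0.3493  0.052 ]
jar [ 0.5833 -0.2285  0.052 ]
shift [-451.9 -525.4  -98.7] |700| yaw 71.4 tilt [-0.01 -0.04] rz -61.6 q [-1.35  0.43  0.02  1.57 -0.01  1.13 -0.08]
```

>>> step_arm:
  increments:
    - {"x":-22.6,"y":-26.3,"z":-4.9}
    - {"x":-22.6,"y":-26.3,"z":-4.9}
    - {"x":-22.6,"y":-26.3,"z":-4.9}
    - {"x":-22.6,"y":-26.3,"z":-4.9}
    - {"x":-22.6,"y":-26.3,"z":-4.9}
    - {"x":-22.6,"y":-26.3,"z":-4.9}
    - {"x":-22.6,"y":-26.3,"z":-4.9}
    - {"x":-22.6,"y":-26.3,"z":-4.9}
    - {"x":-22.6,"y":-26.3,"z":-4.9}
    - {"x":-22.6,"y":-26.3,"z":-4.9}
    - {"x":-22.6,"y":-26.3,"z":-4.9}
    - {"x":-22.6,"y":-26.3,"z":-4.9}
    - {"x":-22.6,"y":-26.3,"z":-4.9}
    - {"x":-22.6,"y":-26.3,"z":-4.9}
    - {"x":-22.6,"y":-26.3,"z":-4.9}
    - {"x":-22.6,"y":-26.3,"z":-4.9}
    - {"x":-22.6,"y":-26.3,"z":-4.9}
    - {"x":-22.6,"y":-26.3,"z":-4.9}
    - {"x":-22.6,"y":-26.3,"z":-4.9}
    - {"x":-22.6,"y":-26.3,"z":-4.9}

```text
invalid input
```

>>> step_arm:
  increments:
    - {"rz":7}
    - {"rz":7}
    - {"rz":7}
    - {"rz":7}
    - {"rz":7}
    - {"rz":7}
    - {"rz":7}
    - {"rz":7}
    - {"rz":7}
    - {"rz":7}
    - {"rz":7}
    - {"rz":7}
    - {"rz":7}
    - {"rz":7}
    - {"rz":7}
    - {"rz":7}
    - {"rz":6}
    - {}

```text
invalid input
```

Run:
```python
from h import *
s=st(); print(s['q'])
f=grab('wrist','w1')
for nm,lo,hi in(('blue',(95,120,60),(130,255,255)),('red',(0,150,80),(8,255,255)),('red2',(172,150,80),(180,255,255))):
    print(nm,[(c,ray(f,*c,0.05).round(4),a) for c,a in blobs(f,lo,hi,8)[0]])
plan([0.537,-0.05,0.3],-47)
```

```text
t 0.25 p [0.1994 0.5921 0.231 ] o [-5.08e-01 -3.10e+00  1.00e-03] F [ 0.2  0.9 -1.3] w 0.085
[-1.34860791  0.4348271   0.02499056  1.57358765 -0.01161261  1.13399505
 -0.07507957]
blue []
red []
red2 []
shift [-524.9 -500.9  -68.7] |729| yaw 71.4 tilt [-0.   -0.02] rz -61.6 q [-1.35  0.43  0.03  1.57 -0.01  1.13 -0.08]
```

View pics/w1.png

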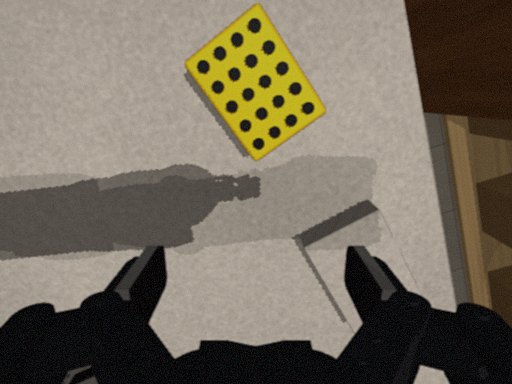

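The calls were refused, so the view is still the start pose: a yellow brick at about (255,80), nothing relevant. I'll try rows with every key.

>>> step_arm:
  increments:
    - {"grip":85,"x":-22.6,"y":-26.3,"z":-4.9,"rx":0,"ry":0,"rz":0}

```text
time: 0.38
eef_pos: [0.2082, 0.5641, 0.2347]
orientation: [-0.497, -3.099, -0.001]
wrist_force: [-0.7, -0.4, -0.2]
gripper_width: 0.085
```

>>> step_arm:
  increments:
    - {"grip":85,"x":-22.6,"y":-26.3,"z":-4.9}
    - {"grip":85,"x":-22.6,"y":-26.3,"z":-4.9}

```text
invalid input
```

>>> step_arm:
  increments:
    - {"grip":85,"x":-22.6,"y":-26.3,"z":-4.9,"rx":0,"ry":0,"rz":0}
    - {"grip":85,"x":-22.6,"y":-26.3,"z":-4.9,"rx":0,"ry":0,"rz":0}
    - {"grip":85,"x":-22.6,"y":-26.3,"z":-4.9,"rx":0,"ry":0,"rz":0}
    - {"grip":85,"x":-22.6,"y":-26.3,"z":-4.9,"rx":0,"ry":0,"rz":0}
    - {"grip":85,"x":-22.6,"y":-26.3,"z":-4.9,"rx":0,"ry":0,"rz":0}
    - {"grip":85,"x":-22.6,"y":-26.3,"z":-4.9,"rx":0,"ry":0,"rz":0}
    - {"grip":85,"x":-22.6,"y":-26.3,"z":-4.9,"rx":0,"ry":0,"rz":0}
    - {"grip":85,"x":-22.6,"y":-26.3,"z":-4.9,"rx":0,"ry":0,"rz":0}
    - {"grip":85,"x":-22.6,"y":-26.3,"z":-4.9,"rx":0,"ry":0,"rz":0}
    - {"grip":85,"x":-22.6,"y":-26.3,"z":-4.9,"rx":0,"ry":0,"rz":0}
    - {"grip":85,"x":-22.6,"y":-26.3,"z":-4.9,"rx":0,"ry":0,"rz":0}
    - {"grip":85,"x":-22.6,"y":-26.3,"z":-4.9,"rx":0,"ry":0,"rz":0}
    - {"grip":85,"x":-22.6,"y":-26.3,"z":-4.9,"rx":0,"ry":0,"rz":0}
    - {"grip":85,"x":-22.6,"y":-26.3,"z":-4.9,"rx":0,"ry":0,"rz":0}
    - {"grip":85,"x":-22.6,"y":-26.3,"z":-4.9,"rx":0,"ry":0,"rz":0}
    - {"grip":85,"x":-22.6,"y":-26.3,"z":-4.9,"rx":0,"ry":0,"rz":0}
    - {"grip":85,"x":-22.6,"y":-26.3,"z":-4.9,"rx":0,"ry":0,"rz":0}
    - {"grip":85,"x":-22.6,"y":-26.3,"z":-4.9,"rx":0,"ry":0,"rz":0}
    - {"grip":85,"x":-22.6,"y":-26.3,"z":-4.9,"rx":0,"ry":0,"rz":0}

```text
time: 1.97
eef_pos: [0.4602, -0.0522, 0.3299]
orientation: [0.508, 3.1, 0.001]
wrist_force: [1.0, 0.6, 0.6]
gripper_width: 0.085
```

>>> step_arm:
  increments:
    - {"grip":85,"x":0,"y":0,"z":0,"rx":0,"ry":0,"rz":7}
    - {"grip":85,"x":0,"y":0,"z":0,"rx":0,"ry":0,"rz":7}
    - {"grip":85,"x":0,"y":0,"z":0,"rx":0,"ry":0,"rz":7}
    - {"grip":85,"x":0,"y":0,"z":0,"rx":0,"ry":0,"rz":7}
    - {"grip":85,"x":0,"y":0,"z":0,"rx":0,"ry":0,"rz":7}
    - {"grip":85,"x":0,"y":0,"z":0,"rx":0,"ry":0,"rz":7}
    - {"grip":85,"x":0,"y":0,"z":0,"rx":0,"ry":0,"rz":7}
    - {"grip":85,"x":0,"y":0,"z":0,"rx":0,"ry":0,"rz":7}
    - {"grip":85,"x":0,"y":0,"z":0,"rx":0,"ry":0,"rz":7}
    - {"grip":85,"x":0,"y":0,"z":0,"rx":0,"ry":0,"rz":7}
    - {"grip":85,"x":0,"y":0,"z":0,"rx":0,"ry":0,"rz":7}
    - {"grip":85,"x":0,"y":0,"z":0,"rx":0,"ry":0,"rz":7}
    - {"grip":85,"x":0,"y":0,"z":0,"rx":0,"ry":0,"rz":7}
    - {"grip":85,"x":0,"y":0,"z":0,"rx":0,"ry":0,"rz":7}
    - {"grip":85,"x":0,"y":0,"z":0,"rx":0,"ry":0,"rz":7}
    - {"grip":85,"x":0,"y":0,"z":0,"rx":0,"ry":0,"rz":7}
    - {"grip":85,"x":0,"y":0,"z":0,"rx":0,"ry":0,"rz":6}
    - {"grip":85,"x":0,"y":0,"z":0,"rx":0,"ry":0,"rz":0}

```text
time: 3.47
eef_pos: [0.4598, -0.0504, 0.3293]
orientation: [-2.922, -1.154, -0.0]
wrist_force: [0.2, 0.7, -0.0]
gripper_width: 0.085
```

Run:
```python
from h import *
s=st(); print(s['q'])
f=grab('wrist','w2')
for nm,lo,hi in(('blue',(95,120,60),(130,255,255)),('red',(0,150,80),(8,255,255)),('red2',(172,150,80),(180,255,255))):
    print(nm,[(c,ray(f,*c,0.05).round(4),a) for c,a in blobs(f,lo,hi,8)[0]])
plan([0.537,-0.05,0.3],-47)
```

```text
t 3.47 p [ 0.4598 -0.0504  0.3293] o [-2.922 -1.154 -0.   ] F [ 0.2  0.7 -0. ] w 0.085
[-0.65530168  0.07596512  0.71549205  1.83189567 -0.0526706   1.2526632
 -0.74321857]
blue [(array([58.1, 65.2]), array([0.3725, 0.2121, 0.05  ]), [7, 10, 116, 98, 1342]), (array([261.3,  91.3]), array([5.271e-01, 4.000e-04, 5.000e-02]), [255, 86, 14, 12, 98]), (array([406.4, 175.1]), array([ 0.5858, -0.2277,  0.05  ]), [387, 157, 40, 37, 1144]), (array([457.1, 228.5]), array([ 0.5857, -0.3482,  0.05  ]), [438, 212, 39, 34, 1039]), (array([429., 376.]), array([ 0.382 , -0.5464,  0.05  ]), [414, 370, 29, 14, 73])]
red [(array([262.7, 137.7]), array([ 0.4846, -0.0425,  0.05  ]), [257, 132, 13, 12, 81])]
red2 []
shift [56.2 52.8 29.4] |83| yaw -46.5 tilt [0.01 0.01] rz 0.5 q [-0.66  0.08  0.72  1.83 -0.05  1.25 -0.74]
```

View pics/w2.png

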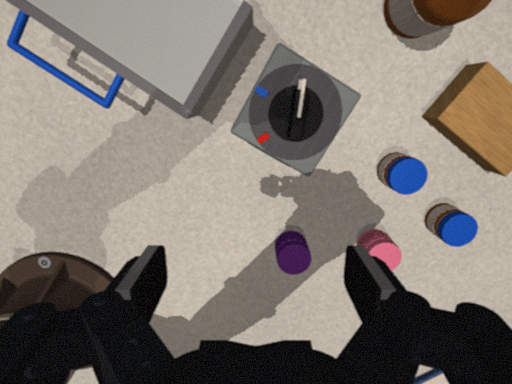

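Run:
```python
from h import *
f=grab('wrist')
b=ray(f,261.3,91.3,.05)[:2]; r=ray(f,262.7,137.7,.05)[:2]
m=(b+r)/2; d=r-b; L=np.linalg.norm(d); d/=L; n=np.array([-d[1],d[0]])
c=m+n*(L/2/np.tan(.6)); print('c',c,'L',L,'rad',L/2/np.sin(.6)); 
bb=b-c; print('blue ang',np.degrees(np.arctan2(bb[1],bb[0])), 'red', np.degrees(np.arctan2(*(r-c)[::-1])))
g=f['image'][60:165,240:360]; hsv=cv2.cvtColor(g,cv2.COLOR_RGB2HSV)
w=((hsv[...,2]>170)).astype(np.uint8)
n_,l,s_,ce=cv2.connectedComponentsWithStats(w); 
for i in range(1,n_):
  if s_[i][4]>20: print(s_[i],ce[i]+[240,60])
print('axis px z.06',proj(f,[*c,.06]),'z.09',proj(f,[*c,.09]), 'tip42 z.06 @40..60',[proj(f,[c[0]+.042*np.cos(a),c[1]+.042*np.sin(a),.06]).round(0) for a in np.radians([30,45,60])])
cv2.imwrite('pics/w2c.png',cv2.resize(cv2.cvtColor(g,cv2.COLOR_RGB2BGR),None,fx=5,fy=5,interpolation=cv2.INTER_CUBIC))
```

```text
c [ 0.53727196 -0.05160915] L 0.06040002669876612 rad 0.05348519598215651
blue ang 101.2722268979598 red 170.02716231365858
[ 69   0  51  33 880] [342.18295455  70.79659091]
[ 3 12  6  7 22] [245.27272727  74.77272727]
[ 59  19   8  38 111] [301.81081081  91.96396396]
[ 0 28 11 13 58] [244.4137931   92.56896552]
[  79   41   41   64 1353] [345.54767184 142.94530673]
[17 73 12 11 63] [262.71428571 138.04761905]
[  0  79  43  26 574] [253.97909408 155.68292683]
axis px z.06 [295.9527784  114.12356093] z.09 [299.11363539 115.44656201] tip42 z.06 @40..60 [array([305.,  81.]), array([296.,  80.]), array([288.,  81.])]
```

View pics/w2c.png

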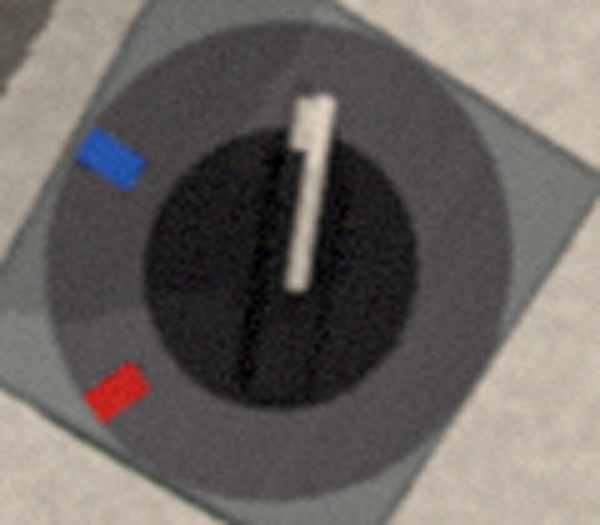

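Fifth picture: bar-top line from axis (59,58) to (65,20) in crop/5, pointing ~35° world; blue mark bearing 101°, red 170°, axis at (0.537,-0.052).

>>> step_arm:
  increments:
    - {"grip":50,"x":0,"y":0,"z":0,"rx":0,"ry":0,"rz":4.25}
    - {"grip":50,"x":0,"y":0,"z":0,"rx":0,"ry":0,"rz":4.25}
    - {"grip":50,"x":10.5,"y":7.6,"z":28,"rx":0,"ry":0,"rz":0}
    - {"grip":50,"x":10.5,"y":7.6,"z":28,"rx":0,"ry":0,"rz":0}
    - {"grip":50,"x":10.5,"y":7.6,"z":28,"rx":0,"ry":0,"rz":0}
    - {"grip":50,"x":10.5,"y":7.6,"z":28,"rx":0,"ry":0,"rz":0}
    - {"grip":50,"x":10.5,"y":7.6,"z":28,"rx":0,"ry":0,"rz":0}
    - {"grip":50,"x":10.3,"y":7.5,"z":28,"rx":0,"ry":0,"rz":0}
    - {"grip":50,"x":0,"y":0,"z":0,"rx":0,"ry":0,"rz":0}
    - {"grip":50,"x":0,"y":0,"z":0,"rx":0,"ry":0,"rz":0}

```text
time: 4.4
eef_pos: [0.5366, -0.0521, 0.1602]
orientation: [-2.996, -0.945, 0.006]
wrist_force: [-0.0, -0.4, 0.3]
gripper_width: 0.05
```

Run:
```python
from h import *
s=st()
f=grab('wrist','w3')
B=blobs(f,(95,120,60),(130,255,255),60)[0]; Rr=blobs(f,(0,150,80),(8,255,255),60)[0]
print(B,Rr)
for q in B+Rr: print(ray(f,*q[0],.05).round(4))
print('axis .09',proj(f,[.5373,-.0516,.09]),'tip35',proj(f,[.5373+.03*np.cos(.611),-.0516+.03*np.sin(.611),.09]))
plan([.5373,-.0516,.067],-55)
```

```text
t 4.4 p [ 0.5366 -0.0521  0.1602] o [-2.996 -0.945  0.006] F [-0.  -0.4  0.3] w 0.05
[(array([195.4, 165.9]), [185, 157, 22, 18, 237]), (array([441.5, 250.7]), [410, 223, 64, 56, 2714]), (array([505.2, 312.7]), [496, 293, 16, 42, 443])] [(array([211.5, 231.3]), [202, 223, 19, 18, 181])]
[0.5251 0.0008 0.05  ]
[ 0.5871 -0.2264  0.05  ]
[ 0.5745 -0.3269  0.05  ]
[ 0.4822 -0.0427  0.05  ]
axis .09 [254.50450838 204.49544505] tip35 [254.48011194 164.58132001]
shift [ 0.6 -0.5 94.7] |95| yaw -55.0 tilt [-0.06 -0.03] rz -0.0 q [-0.49  0.42  0.67  1.91 -0.32  0.92 -0.63]
```

View pics/w3.png

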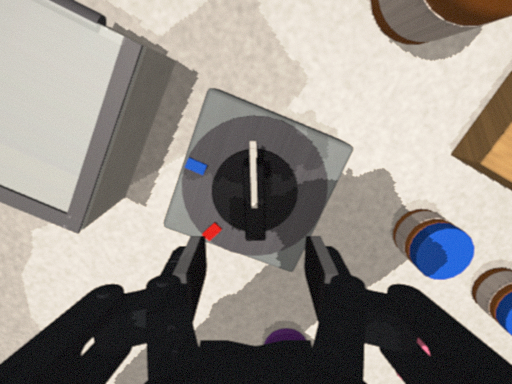

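>>> step_arm:
  increments:
    - {"grip":50,"x":0,"y":-1,"z":23,"rx":0,"ry":0,"rz":0}
    - {"grip":50,"x":0,"y":0,"z":23,"rx":0,"ry":0,"rz":0}
    - {"grip":50,"x":0,"y":0,"z":23,"rx":0,"ry":0,"rz":0}
    - {"grip":50,"x":0,"y":0,"z":12,"rx":0,"ry":0,"rz":0}
    - {"grip":50,"x":0,"y":0,"z":12,"rx":0,"ry":0,"rz":0}
    - {"grip":24,"x":0,"y":0,"z":0,"rx":0,"ry":0,"rz":0}
    - {"grip":10,"x":0,"y":0,"z":0,"rx":0,"ry":0,"rz":0}
    - {"grip":10,"x":0,"y":0,"z":0,"rx":0,"ry":0,"rz":0}
    - {"grip":10,"x":0,"y":0,"z":0,"rx":0,"ry":0,"rz":0}
    - {"grip":10,"x":0,"y":0,"z":0,"rx":0,"ry":0,"rz":0}
    - {"grip":10,"x":0,"y":0,"z":0,"rx":0,"ry":0,"rz":0}
    - {"grip":10,"x":0,"y":0,"z":0,"rx":0,"ry":0,"rz":0}
  force: 30

```text
time: 5.45
eef_pos: [0.5375, -0.0506, 0.0697]
orientation: [-2.996, -0.942, -0.003]
wrist_force: [-2.5, 2.2, 7.6]
gripper_width: 0.0153
```

>>> step_arm:
  increments:
    - {"grip":10,"x":0,"y":0,"z":-2.5,"rx":0,"ry":0,"rz":0}
    - {"grip":10,"x":0,"y":0,"z":0,"rx":0,"ry":0,"rz":-5}
    - {"grip":10,"x":0,"y":0,"z":0,"rx":0,"ry":0,"rz":-5}
    - {"grip":10,"x":0,"y":0,"z":0,"rx":0,"ry":0,"rz":-5}
    - {"grip":10,"x":0,"y":0,"z":0,"rx":0,"ry":0,"rz":-5}
    - {"grip":10,"x":0,"y":0,"z":0,"rx":0,"ry":0,"rz":-5}
    - {"grip":10,"x":0,"y":0,"z":0,"rx":0,"ry":0,"rz":-5}
    - {"grip":10,"x":0,"y":0,"z":0,"rx":0,"ry":0,"rz":-5}
    - {"grip":10,"x":0,"y":0,"z":0,"rx":0,"ry":0,"rz":-5}
    - {"grip":10,"x":0,"y":0,"z":0,"rx":0,"ry":0,"rz":-5}
    - {"grip":10,"x":0,"y":0,"z":0,"rx":0,"ry":0,"rz":-5}
    - {"grip":10,"x":0,"y":0,"z":0,"rx":0,"ry":0,"rz":-5}
    - {"grip":10,"x":0,"y":0,"z":0,"rx":0,"ry":0,"rz":-5}
    - {"grip":10,"x":0,"y":0,"z":0,"rx":0,"ry":0,"rz":-4}
    - {"grip":10,"x":0,"y":0,"z":0,"rx":0,"ry":0,"rz":-2}
    - {"grip":10,"x":0,"y":0,"z":0,"rx":0,"ry":0,"rz":0}
    - {"grip":10,"x":0,"y":0,"z":0,"rx":0,"ry":0,"rz":0}

```text
time: 6.87
eef_pos: [0.5351, -0.0499, 0.0703]
orientation: [-1.997, -2.421, 0.002]
wrist_force: [-2.5, 4.3, -8.1]
gripper_width: 0.0148
```

>>> step_arm:
  increments:
    - {"grip":40,"x":0,"y":0,"z":0,"rx":0,"ry":0,"rz":0}
    - {"grip":40,"x":0,"y":0,"z":0,"rx":0,"ry":0,"rz":0}
    - {"grip":40,"x":0,"y":0,"z":0,"rx":0,"ry":0,"rz":0}
    - {"grip":40,"x":0,"y":0,"z":-20,"rx":0,"ry":0,"rz":0}
    - {"grip":40,"x":0,"y":0,"z":-30,"rx":0,"ry":0,"rz":0}
    - {"grip":40,"x":0,"y":0,"z":-30,"rx":0,"ry":0,"rz":0}
    - {"grip":40,"x":0,"y":0,"z":0,"rx":0,"ry":0,"rz":0}
    - {"grip":40,"x":0,"y":0,"z":0,"rx":0,"ry":0,"rz":0}

```text
time: 7.53
eef_pos: [0.5386, -0.0514, 0.153]
orientation: [1.999, 2.419, 0.005]
wrist_force: [-0.4, 0.5, -1.6]
gripper_width: 0.0401
```

Run:
```python
from h import *
s=st()
f=grab('wrist','w4')
b=blobs(f,(95,120,60),(130,255,255),60)[0]; r=blobs(f,(0,150,80),(8,255,255),60)[0]
print([(x[0],ray(f,*x[0],.05).round(4)) for x in b+r])
hsv=cv2.cvtColor(f['image'],cv2.COLOR_RGB2HSV)
plan([.5373,-.0516,.067],-55)
c=proj(f,[.5373,-.0516,.05]);print(c)
x0,y0=max(0,int(c[0])-80),max(0,int(c[1])-80)
cv2.imwrite('pics/w4c.png',cv2.resize(cv2.cvtColor(f['image'][y0:y0+150,x0:x0+180],cv2.COLOR_RGB2BGR),None,fx=4,fy=4,interpolation=cv2.INTER_CUBIC));print(x0,y0)
```

```text
t 7.53 p [ 0.5386 -0.0514  0.153 ] o [1.999 2.419 0.005] F [-0.4  0.5 -1.6] w 0.0401
[(array([250.4, 126.6]), array([5.271e-01, 3.000e-04, 5.000e-02])), (array([262.7, 340.2]), array([ 0.5773, -0.2013,  0.05  ])), (array([188.8, 169.9]), array([ 0.4839, -0.0435,  0.05  ]))]
shift [-0.3 -0.5 84.6] |85| yaw 10.9 tilt [0.14 0.  ] rz 65.9 q [-0.22  0.38  0.29  1.9  -0.14  0.87  0.33]
[250.93383343 190.82217083]
170 110
```

View pics/w4c.png

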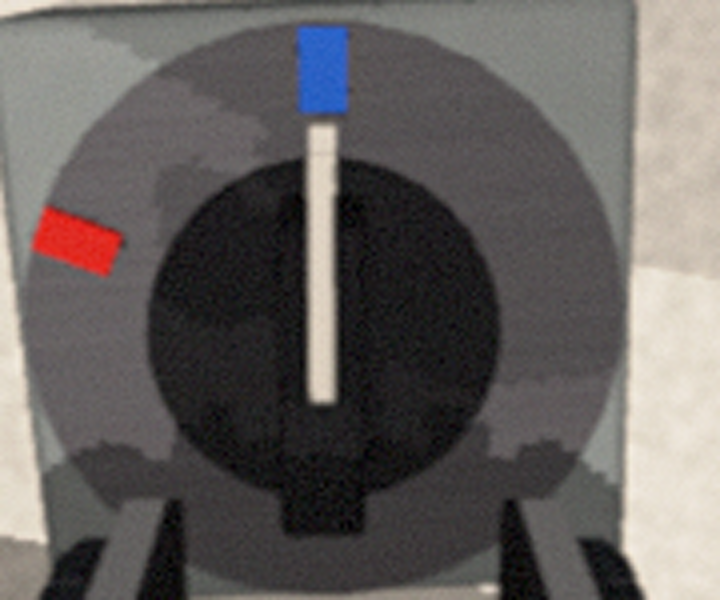

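Picture 7 (×4 crop): white pointer tip (322,125) is in line with blue mark (323,70–110), so standby is set. Now to the lid handle.

>>> step_arm:
  increments:
    - {"grip":30,"x":0,"y":0,"z":-10,"rx":0,"ry":0,"rz":2.3}
    - {"grip":30,"x":29.2,"y":-13.8,"z":-4,"rx":0,"ry":0,"rz":0}
    - {"grip":30,"x":29.2,"y":-13.8,"z":-4,"rx":0,"ry":0,"rz":0}
    - {"grip":30,"x":29.2,"y":-13.8,"z":-4,"rx":0,"ry":0,"rz":0}
    - {"grip":30,"x":29.2,"y":-13.8,"z":-4,"rx":0,"ry":0,"rz":0}
    - {"grip":30,"x":29.2,"y":-13.8,"z":-4,"rx":0,"ry":0,"rz":0}
    - {"grip":30,"x":29.2,"y":-13.8,"z":-4,"rx":0,"ry":0,"rz":0}
    - {"grip":30,"x":29.2,"y":-13.8,"z":-4,"rx":0,"ry":0,"rz":0}
    - {"grip":30,"x":29.2,"y":-13.8,"z":-4,"rx":0,"ry":0,"rz":0}
    - {"grip":30,"x":29.2,"y":-13.8,"z":-4,"rx":0,"ry":0,"rz":0}
    - {"grip":30,"x":0,"y":0,"z":0,"rx":0,"ry":0,"rz":0}
    - {"grip":30,"x":0,"y":0,"z":0,"rx":0,"ry":0,"rz":0}

```text
time: 8.58
eef_pos: [0.3737, 0.1914, 0.1962]
orientation: [-2.044, -2.385, 0.001]
wrist_force: [-0.1, -0.2, 0.1]
gripper_width: 0.0303
```

Run:
```python
from h import *
s=st()
f=grab('wrist','w5')
b,m=blobs(f,(95,120,60),(130,255,255),60); print(b)
ys,xs=np.where(m)
P=np.array([ray(f,x,y,0.083)[:2] for x,y in zip(xs,ys)]); P=P[(P[:,0]<.45)&(P[:,1]>.08)]
r=cv2.minAreaRect((P*1000).astype(np.float32)); print(r,cv2.boxPoints(r).round(0))
plan([.3765,.190,.1],8.6)
```

```text
t 8.58 p [0.3737 0.1914 0.1962] o [-2.044e+00 -2.385e+00  1.000e-03] F [-0.1 -0.2  0.1] w 0.0303
[(array([264. , 176.4]), [250, 115, 56, 143, 2099]), (array([358.2, 358.8]), [355, 353, 9, 11, 64])]
((393.7893371582031, 191.37905883789062), (44.9893684387207, 129.20831298828125), 8.838573455810547) [[362. 252.]
 [381. 124.]
 [426. 131.]
 [406. 259.]]
shift [-0.4  2.1 96.2] |96| yaw 8.7 tilt [-0.04 -0.04] rz 0.1 q [-0.74  0.14  0.16  2.1  -0.03  0.91 -0.41]
```

View pics/w5.png

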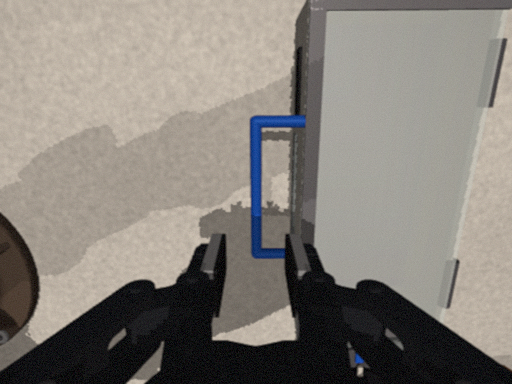

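>>> step_arm:
  increments:
    - {"grip":30,"x":-1.5,"y":2.2,"z":30,"rx":0,"ry":0,"rz":0}
    - {"grip":30,"x":0,"y":0,"z":30,"rx":0,"ry":0,"rz":0}
    - {"grip":30,"x":0,"y":0,"z":30,"rx":0,"ry":0,"rz":0}
    - {"grip":30,"x":0,"y":0,"z":20,"rx":0,"ry":0,"rz":0}
    - {"grip":30,"x":0,"y":0,"z":20,"rx":0,"ry":0,"rz":0}
    - {"grip":20,"x":0,"y":0,"z":0,"rx":0,"ry":0,"rz":0}
    - {"grip":5,"x":0,"y":0,"z":0,"rx":0,"ry":0,"rz":0}
    - {"grip":5,"x":0,"y":0,"z":0,"rx":0,"ry":0,"rz":0}
    - {"grip":5,"x":0,"y":0,"z":0,"rx":0,"ry":0,"rz":0}
    - {"grip":5,"x":0,"y":0,"z":0,"rx":0,"ry":0,"rz":0}
    - {"grip":5,"x":0,"y":0,"z":0,"rx":0,"ry":0,"rz":0}
  force: 25

```text
time: 9.55
eef_pos: [0.3749, 0.1867, 0.067]
orientation: [-2.049, -2.379, 0.008]
wrist_force: [-6.5, -4.6, -1.6]
gripper_width: 0.0089
```

Run:
```python
from h import *
s=st(); plan([.3764,.189,.066],8.7)
# arc rows in tool axes: y along chamber x, z down
off=0
def h(t): return np.array([-186*np.cos(t)+3*np.sin(t),186*np.sin(t)+3*np.cos(t)])
T=np.linspace(0,2.05,37)
for a,b in zip(T[:-1],T[1:]):
    d=h(b)-h(a); print(f'{b:.2f}: y {d[0]:.1f} z {-d[1]:.1f}',end=' | ')
```

```text
t 9.55 p [0.3749 0.1867 0.067 ] o [-2.049 -2.379  0.008] F [-6.5 -4.6 -1.6] w 0.0089
shift [2.  1.8 1. ] |3| yaw 8.5 tilt [-0.27 -0.18] rz -0.2 q [-0.7   0.35  0.14  2.24 -0.09  0.56 -0.35]
0.06: y 0.5 z -10.6 | 0.11: y 1.1 z -10.5 | 0.17: y 1.7 z -10.5 | 0.23: y 2.3 z -10.3 | 0.28: y 2.8 z -10.2 | 0.34: y 3.4 z -10.0 | 0.40: y 4.0 z -9.8 | 0.46: y 4.5 z -9.6 | 0.51: y 5.1 z -9.3 | 0.57: y 5.6 z -9.0 | 0.63: y 6.1 z -8.7 | 0.68: y 6.6 z -8.3 | 0.74: y 7.0 z -7.9 | 0.80: y 7.5 z -7.5 | 0.85: y 7.9 z -7.1 | 0.91: y 8.3 z -6.6 | 0.97: y 8.7 z -6.1 | 1.02: y 9.0 z -5.6 | 1.08: y 9.3 z -5.1 | 1.14: y 9.6 z -4.6 | 1.20: y 9.8 z -4.0 | 1.25: y 10.0 z -3.4 | 1.31: y 10.2 z -2.9 | 1.37: y 10.3 z -2.3 | 1.42: y 10.5 z -1.7 | 1.48: y 10.5 z -1.1 | 1.54: y 10.6 z -0.5 | 1.59: y 10.6 z 0.1 | 1.65: y 10.6 z 0.7 | 1.71: y 10.5 z 1.3 | 1.77: y 10.4 z 1.9 | 1.82: y 10.3 z 2.5 | 1.88: y 10.1 z 3.1 | 1.94: y 9.9 z 3.7 | 1.99: y 9.7 z 4.2 | 2.05: y 9.5 z 4.8 |
```

>>> step_arm:
  increments:
    - {"grip":5,"x":0,"y":-1.0,"z":-10.6,"rx":0,"ry":0,"rz":0}
    - {"grip":5,"x":0,"y":1.1,"z":-10.5,"rx":0,"ry":0,"rz":0}
    - {"grip":5,"x":0,"y":1.7,"z":-10.5,"rx":0,"ry":0,"rz":0}
    - {"grip":5,"x":0,"y":2.3,"z":-10.3,"rx":0,"ry":0,"rz":0}
    - {"grip":5,"x":0,"y":2.8,"z":-10.2,"rx":0,"ry":0,"rz":0}
    - {"grip":5,"x":0,"y":3.4,"z":-10,"rx":0,"ry":0,"rz":0}
    - {"grip":5,"x":0,"y":4,"z":-9.8,"rx":0,"ry":0,"rz":0}
    - {"grip":5,"x":0,"y":4.5,"z":-9.6,"rx":0,"ry":0,"rz":0}
    - {"grip":5,"x":0,"y":5.1,"z":-9.3,"rx":0,"ry":0,"rz":0}
    - {"grip":5,"x":0,"y":5.6,"z":-9,"rx":0,"ry":0,"rz":0}

```text
time: 10.38
eef_pos: [0.4056, 0.1917, 0.1679]
orientation: [-2.05, -2.38, 0.004]
wrist_force: [-2.8, -2.4, -1.4]
gripper_width: 0.0088
```

>>> step_arm:
  increments:
    - {"grip":5,"x":0,"y":6.1,"z":-8.7,"rx":0,"ry":0,"rz":0}
    - {"grip":5,"x":0,"y":6.6,"z":-8.3,"rx":0,"ry":0,"rz":0}
    - {"grip":5,"x":0,"y":7,"z":-7.9,"rx":0,"ry":0,"rz":0}
    - {"grip":5,"x":0,"y":7.5,"z":-7.5,"rx":0,"ry":0,"rz":0}
    - {"grip":5,"x":0,"y":7.9,"z":-7.1,"rx":0,"ry":0,"rz":0}
    - {"grip":5,"x":0,"y":8.3,"z":-6.6,"rx":0,"ry":0,"rz":0}
    - {"grip":5,"x":0,"y":8.7,"z":-6.1,"rx":0,"ry":0,"rz":0}
    - {"grip":5,"x":0,"y":9,"z":-5.6,"rx":0,"ry":0,"rz":0}
    - {"grip":5,"x":0,"y":9.3,"z":-5.1,"rx":0,"ry":0,"rz":0}

```text
time: 11.13
eef_pos: [0.4758, 0.2031, 0.2316]
orientation: [-2.05, -2.38, -0.0]
wrist_force: [-3.0, 0.5, 1.8]
gripper_width: 0.0087
```

Run:
```python
from h import *
s=st(); plan([.3764,.189,.066],8.7)
t=1.08
print('expected', .3755+.186*(1-np.cos(t))*.988, .067+.186*np.sin(t))
```

```text
t 11.13 p [0.4758 0.2031 0.2316] o [-2.05 -2.38 -0.  ] F [-3.   0.5  1.8] w 0.0087
shift [   0.7 -100.4  165.6] |194| yaw 8.5 tilt [-0.02  0.02] rz -0.2 q [-0.67  0.26  0.2   1.84 -0.06  1.04 -0.29]
expected 0.4726529291725201 0.23104415208060025
```

Small forces, lid following. Continue over the top, slower at the end.

>>> step_arm:
  increments:
    - {"grip":5,"x":0,"y":9.6,"z":-4.6,"rx":0,"ry":0,"rz":0}
    - {"grip":5,"x":0,"y":9.8,"z":-4,"rx":0,"ry":0,"rz":0}
    - {"grip":5,"x":0,"y":10,"z":-3.4,"rx":0,"ry":0,"rz":0}
    - {"grip":5,"x":0,"y":10.2,"z":-2.9,"rx":0,"ry":0,"rz":0}
    - {"grip":5,"x":0,"y":10.3,"z":-2.3,"rx":0,"ry":0,"rz":0}
    - {"grip":5,"x":0,"y":10.5,"z":-1.7,"rx":0,"ry":0,"rz":0}
    - {"grip":5,"x":0,"y":10.5,"z":-1.1,"rx":0,"ry":0,"rz":0}
    - {"grip":5,"x":0,"y":10.6,"z":-0.5,"rx":0,"ry":0,"rz":0}
    - {"grip":5,"x":0,"y":10.6,"z":0.1,"rx":0,"ry":0,"rz":0}
    - {"grip":5,"x":0,"y":10.6,"z":0.7,"rx":0,"ry":0,"rz":0}
    - {"grip":5,"x":0,"y":10.5,"z":1.3,"rx":0,"ry":0,"rz":0}
    - {"grip":5,"x":0,"y":10.4,"z":1.9,"rx":0,"ry":0,"rz":0}
    - {"grip":5,"x":0,"y":10.3,"z":2.5,"rx":0,"ry":0,"rz":0}

```text
time: 12.22
eef_pos: [0.6094, 0.2245, 0.2445]
orientation: [2.049, 2.382, 0.003]
wrist_force: [-1.0, 3.4, 2.2]
gripper_width: 0.0088
```

>>> step_arm:
  increments:
    - {"grip":5,"x":0,"y":5.1,"z":1.5,"rx":0,"ry":0,"rz":0}
    - {"grip":5,"x":0,"y":5,"z":1.6,"rx":0,"ry":0,"rz":0}
    - {"grip":5,"x":0,"y":5,"z":1.8,"rx":0,"ry":0,"rz":0}
    - {"grip":5,"x":0,"y":4.9,"z":1.9,"rx":0,"ry":0,"rz":0}
    - {"grip":5,"x":0,"y":4.9,"z":2.1,"rx":0,"ry":0,"rz":0}
    - {"grip":5,"x":0,"y":2.5,"z":1.1,"rx":0,"ry":0,"rz":0}
    - {"grip":5,"x":0,"y":2.4,"z":1.1,"rx":0,"ry":0,"rz":0}
    - {"grip":5,"x":0,"y":2.4,"z":1.2,"rx":0,"ry":0,"rz":0}
    - {"grip":5,"x":0,"y":2.4,"z":1.2,"rx":0,"ry":0,"rz":0}
    - {"grip":5,"x":0,"y":0,"z":0,"rx":0,"ry":0,"rz":0}

```text
time: 13.05
eef_pos: [0.6433, 0.2299, 0.2298]
orientation: [2.048, 2.382, 0.002]
wrist_force: [0.9, 5.8, 3.8]
gripper_width: 0.0091
```

Run:
```python
from h import *
s=st(); plan([.3764,.189,.066],8.7)
```

```text
t 13.05 p [0.6433 0.2299 0.2298] o [2.048e+00 2.382e+00 2.000e-03] F [0.9 5.8 3.8] w 0.0091
shift [  -0.6 -270.1  163.6] |316| yaw 8.6 tilt [0.04 0.04] rz -0.1 q [-0.56  0.53  0.23  1.43 -0.12  1.19 -0.17]
```

>>> step_arm:
  increments:
    - {"grip":5,"x":0,"y":1.2,"z":0.6,"rx":0,"ry":0,"rz":0}
    - {"grip":5,"x":0,"y":1.2,"z":0.6,"rx":0,"ry":0,"rz":0}
    - {"grip":5,"x":0,"y":1.2,"z":0.7,"rx":0,"ry":0,"rz":0}
    - {"grip":5,"x":0,"y":0,"z":0,"rx":0,"ry":0,"rz":0}
    - {"grip":5,"x":0,"y":0,"z":0,"rx":0,"ry":0,"rz":0}

```text
time: 13.47
eef_pos: [0.6458, 0.2303, 0.2283]
orientation: [-2.048, -2.381, -0.0]
wrist_force: [-2.6, 4.3, 6.1]
gripper_width: 0.0087
```

>>> step_arm:
  increments:
    - {"grip":5,"x":0,"y":1.2,"z":0.7,"rx":0,"ry":0,"rz":0}
    - {"grip":5,"x":0,"y":1.2,"z":0.7,"rx":0,"ry":0,"rz":0}
    - {"grip":5,"x":0,"y":0,"z":0,"rx":0,"ry":0,"rz":0}

```text
time: 13.72
eef_pos: [0.646, 0.2304, 0.2282]
orientation: [-2.045, -2.379, 0.004]
wrist_force: [-16.4, 1.1, 20.4]
gripper_width: 0.0085
```

>>> step_arm:
  increments:
    - {"grip":5,"x":0,"y":-1.8,"z":-1,"rx":0,"ry":0,"rz":0}
    - {"grip":5,"x":0,"y":0,"z":0,"rx":0,"ry":0,"rz":0}
    - {"grip":30,"x":0,"y":0,"z":0,"rx":0,"ry":0,"rz":0}
    - {"grip":30,"x":0,"y":0,"z":0,"rx":0,"ry":0,"rz":0}
    - {"grip":30,"x":0,"y":0,"z":0,"rx":0,"ry":0,"rz":0}
    - {"grip":30,"x":0,"y":0,"z":-15,"rx":0,"ry":0,"rz":0}
    - {"grip":30,"x":0,"y":0,"z":-30,"rx":0,"ry":0,"rz":0}
    - {"grip":30,"x":0,"y":0,"z":-30,"rx":0,"ry":0,"rz":0}

```text
time: 14.38
eef_pos: [0.6461, 0.2286, 0.3018]
orientation: [-2.05, -2.38, 0.007]
wrist_force: [1.0, 0.2, 1.1]
gripper_width: 0.0301
```

Run:
```python
from h import *
s=st()
f=grab('top')
for c,a in blobs(f,(95,120,60),(130,255,255),15)[0]: print(c,a,ray(f,*c,.052).round(4))
print('handle expected px',proj(f,[.6465,.230,.2445]))
plan([.45,-.25,.3],0)
```

```text
t 14.38 p [0.6461 0.2286 0.3018] o [-2.05  -2.38   0.007] F [1.  0.2 1.1] w 0.0301
[138.4 160.8] [121, 157, 34, 13, 84] [0.7    0.2511 0.052 ]
[356.3 196. ] [347, 187, 19, 19, 277] [ 0.5839 -0.3493  0.052 ]
[312.2 197.4] [303, 188, 19, 19, 270] [ 0.5833 -0.2285  0.052 ]
[228.5 220.2] [226, 218, 6, 5, 21] [0.5265 0.0021 0.052 ]
handle expected px [124.04388004 161.67911479]
shift [-444.6 -267.6    7.7] |519| yaw 8.5 tilt [0.36 0.09] rz 8.5 q [-0.56  0.5   0.24  1.3  -0.12  1.36 -0.18]
```

>>> step_arm:
  increments:
    - {"grip":30,"x":-36.9,"y":-10.7,"z":0,"rx":0,"ry":0,"rz":0}
    - {"grip":30,"x":-36.9,"y":-10.7,"z":0,"rx":0,"ry":0,"rz":0}
    - {"grip":30,"x":-36.9,"y":-10.7,"z":0,"rx":0,"ry":0,"rz":0}
    - {"grip":30,"x":-36.9,"y":-10.7,"z":0,"rx":0,"ry":0,"rz":0}
    - {"grip":30,"x":-36.9,"y":-10.7,"z":0,"rx":0,"ry":0,"rz":0}
    - {"grip":84,"x":-36.9,"y":-10.7,"z":0,"rx":0,"ry":0,"rz":0}
    - {"grip":84,"x":-36.9,"y":-10.7,"z":0,"rx":0,"ry":0,"rz":0}
    - {"grip":84,"x":-36.9,"y":-10.7,"z":0,"rx":0,"ry":0,"rz":0}
    - {"grip":84,"x":-36.9,"y":-10.7,"z":0,"rx":0,"ry":0,"rz":0}
    - {"grip":84,"x":-36.9,"y":-10.7,"z":0,"rx":0,"ry":0,"rz":0}
    - {"grip":84,"x":-36.9,"y":-10.7,"z":0,"rx":0,"ry":0,"rz":0}
    - {"grip":84,"x":-36.9,"y":-10.7,"z":0,"rx":0,"ry":0,"rz":0}

```text
time: 15.43
eef_pos: [0.585, -0.2297, 0.3023]
orientation: [-2.05, -2.38, 0.001]
wrist_force: [1.1, -0.5, -0.2]
gripper_width: 0.0839
```

>>> step_arm:
  increments:
    - {"grip":84,"x":0,"y":0,"z":5,"rx":0,"ry":0,"rz":6.9}
    - {"grip":84,"x":0,"y":0,"z":5,"rx":0,"ry":0,"rz":6.9}
    - {"grip":84,"x":0,"y":0,"z":5,"rx":0,"ry":0,"rz":6.9}
    - {"grip":84,"x":0,"y":0,"z":5,"rx":0,"ry":0,"rz":6.9}
    - {"grip":84,"x":0,"y":0,"z":5,"rx":0,"ry":0,"rz":6.9}
    - {"grip":84,"x":0,"y":0,"z":5,"rx":0,"ry":0,"rz":6.9}
    - {"grip":84,"x":0,"y":0,"z":5,"rx":0,"ry":0,"rz":6.9}
    - {"grip":84,"x":0,"y":0,"z":5,"rx":0,"ry":0,"rz":6.9}
    - {"grip":84,"x":0,"y":0,"z":5,"rx":0,"ry":0,"rz":6.9}
    - {"grip":84,"x":0,"y":0,"z":5,"rx":0,"ry":0,"rz":6.9}
    - {"grip":84,"x":0,"y":0,"z":5,"rx":0,"ry":0,"rz":6.9}
    - {"grip":84,"x":0,"y":0,"z":5,"rx":0,"ry":0,"rz":6.9}
    - {"grip":84,"x":0,"y":0,"z":5,"rx":0,"ry":0,"rz":6.9}
    - {"grip":84,"x":0,"y":0,"z":0,"rx":0,"ry":0,"rz":0}
    - {"grip":84,"x":0,"y":0,"z":0,"rx":0,"ry":0,"rz":0}

```text
time: 16.68
eef_pos: [0.5855, -0.2274, 0.2372]
orientation: [3.131, 0.248, -0.002]
wrist_force: [0.2, -0.6, 0.2]
gripper_width: 0.0842
```

Run:
```python
from h import *
s=st()
f=grab('wrist','w6')
for c,a in blobs(f,(95,120,60),(130,255,255),300)[0]: print(c,a,ray(f,*c,.052).round(4))
f=grab('top')
for c,a in blobs(f,(95,120,60),(130,255,255),15)[0]: print('top',c,a,ray(f,*c,.052).round(4))
plan([.585,-.228,.11],-81.4)
```

```text
t 16.68 p [ 0.5855 -0.2274  0.2372] o [ 3.131e+00  2.480e-01 -2.000e-03] F [ 0.2 -0.6  0.2] w 0.0842
[258.2 168.2] [235, 144, 47, 49, 1763] [ 0.5881 -0.2303  0.052 ]
[364.2 184.7] [340, 162, 50, 47, 1782] [ 0.5881 -0.3498  0.052 ]
top [123.6 163.5] [97, 156, 58, 23, 193] [0.6934 0.2924 0.052 ]
top [363.2 199.2] [361, 195, 5, 9, 24] [ 0.5745 -0.3675  0.052 ]
top [228.7 220.4] [227, 219, 5, 4, 17] [0.5259 0.0016 0.052 ]
shift [ -0.9   0.3 127.8] |128| yaw -80.9 tilt [-0.01 -0.02] rz 0.5 q [-0.18  0.5   0.71  1.59 -0.34  1.18 -0.81]
```

View pics/w6.png

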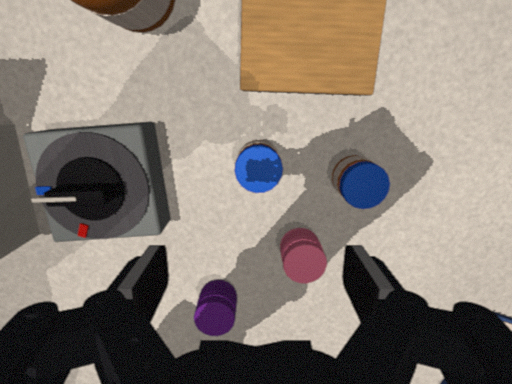

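>>> step_arm:
  increments:
    - {"grip":84,"x":0.7,"y":1.7,"z":30,"rx":0,"ry":0,"rz":0.5}
    - {"grip":84,"x":0,"y":0,"z":35,"rx":0,"ry":0,"rz":0}
    - {"grip":84,"x":0,"y":0,"z":35,"rx":0,"ry":0,"rz":0}
    - {"grip":84,"x":0,"y":0,"z":35,"rx":0,"ry":0,"rz":0}
    - {"grip":84,"x":0,"y":0,"z":30,"rx":0,"ry":0,"rz":0}
    - {"grip":84,"x":0,"y":0,"z":25,"rx":0,"ry":0,"rz":0}
    - {"grip":84,"x":0,"y":0,"z":20,"rx":0,"ry":0,"rz":0}
    - {"grip":84,"x":0,"y":0,"z":15,"rx":0,"ry":0,"rz":0}
    - {"grip":84,"x":0,"y":0,"z":0,"rx":0,"ry":0,"rz":0}
    - {"grip":65,"x":0,"y":0,"z":0,"rx":0,"ry":0,"rz":0}
    - {"grip":58,"x":0,"y":0,"z":0,"rx":0,"ry":0,"rz":0}
    - {"grip":50,"x":0,"y":0,"z":0,"rx":0,"ry":0,"rz":0}
    - {"grip":45,"x":0,"y":0,"z":0,"rx":0,"ry":0,"rz":0}
    - {"grip":45,"x":0,"y":0,"z":0,"rx":0,"ry":0,"rz":0}
    - {"grip":45,"x":0,"y":0,"z":0,"rx":0,"ry":0,"rz":0}
    - {"grip":45,"x":0,"y":0,"z":0,"rx":0,"ry":0,"rz":0}
  force: 30

```text
time: 18.12
eef_pos: [0.588, -0.2294, 0.0144]
orientation: [3.132, 0.23, 0.004]
wrist_force: [-0.6, -1.5, 7.2]
gripper_width: 0.053
```

>>> step_arm:
  increments:
    - {"grip":45,"x":0,"y":0,"z":-10,"rx":0,"ry":0,"rz":0}
    - {"grip":45,"x":0,"y":0,"z":-20,"rx":0,"ry":0,"rz":0}
    - {"grip":45,"x":0,"y":0,"z":-30,"rx":0,"ry":0,"rz":0}
    - {"grip":45,"x":0,"y":0,"z":-30,"rx":0,"ry":0,"rz":0}
    - {"grip":45,"x":0,"y":0,"z":-30,"rx":0,"ry":0,"rz":0}
    - {"grip":45,"x":0,"y":0,"z":-30,"rx":0,"ry":0,"rz":0}
    - {"grip":45,"x":0,"y":0,"z":-20,"rx":0,"ry":0,"rz":0}
    - {"grip":45,"x":0,"y":0,"z":0,"rx":0,"ry":0,"rz":0}

```text
time: 18.78
eef_pos: [0.5888, -0.23, 0.1884]
orientation: [3.131, 0.229, 0.011]
wrist_force: [1.2, -0.6, -0.0]
gripper_width: 0.0532
```

Run:
```python
from h import *
st(); plan([.4774,.2704,.19],-81.3)
```

```text
t 18.78 p [ 0.5888 -0.23    0.1884] o [3.131 0.229 0.011] F [ 1.2 -0.6 -0. ] w 0.0532
shift [ -37.3 -511.3   -3.4] |513| yaw -81.6 tilt [ 0.42 -0.11] rz -0.3 q [-0.16  0.54  0.69  1.66 -0.38  1.07 -0.79]
```

>>> step_arm:
  increments:
    - {"grip":45,"x":-2.5,"y":-20,"z":0,"rx":0,"ry":0,"rz":0}
    - {"grip":45,"x":-2.5,"y":-34,"z":0,"rx":0,"ry":0,"rz":0}
    - {"grip":45,"x":-2.5,"y":-34,"z":0,"rx":0,"ry":0,"rz":0}
    - {"grip":45,"x":-2.5,"y":-34,"z":0,"rx":0,"ry":0,"rz":0}
    - {"grip":45,"x":-2.5,"y":-34,"z":0,"rx":0,"ry":0,"rz":0}
    - {"grip":45,"x":-2.5,"y":-34,"z":0,"rx":0,"ry":0,"rz":0}
    - {"grip":45,"x":-2.5,"y":-34,"z":0,"rx":0,"ry":0,"rz":0}
    - {"grip":45,"x":-2.5,"y":-34,"z":0,"rx":0,"ry":0,"rz":0}
    - {"grip":45,"x":-2.5,"y":-34,"z":0,"rx":0,"ry":0,"rz":0}
    - {"grip":45,"x":-2.5,"y":-34,"z":0,"rx":0,"ry":0,"rz":0}
    - {"grip":45,"x":-2.5,"y":-34,"z":0,"rx":0,"ry":0,"rz":0}
    - {"grip":45,"x":-2.5,"y":-34,"z":0,"rx":0,"ry":0,"rz":0}
    - {"grip":45,"x":-2.5,"y":-34,"z":0,"rx":0,"ry":0,"rz":0}
    - {"grip":45,"x":-2.5,"y":-34,"z":0,"rx":0,"ry":0,"rz":0}
    - {"grip":45,"x":-2.5,"y":-30,"z":0,"rx":0,"ry":0,"rz":0}
    - {"grip":45,"x":0,"y":-20,"z":0,"rx":0,"ry":0,"rz":0}
    - {"grip":45,"x":0,"y":0,"z":0,"rx":0,"ry":0,"rz":0}
    - {"grip":45,"x":0,"y":0,"z":0,"rx":0,"ry":0,"rz":0}

```text
time: 20.28
eef_pos: [0.4742, 0.2734, 0.1825]
orientation: [3.133, 0.234, -0.001]
wrist_force: [0.1, -0.5, -1.3]
gripper_width: 0.053
```

Run:
```python
from h import *
st(); f=grab('wrist','w7'); plan([.4774,.2704,.026],-81.3)
# project chamber inner corners at rim z=.08 for check
c=np.array([.4872,.2061]);a=np.radians(8.7);X=np.array([np.cos(a),np.sin(a)]);Y=np.array([-X[1],X[0]])
im=cv2.cvtColor(f['image'],cv2.COLOR_RGB2BGR)
P=[proj(f,[*(c+i*.073*X+j*.151*Y),.08]) for i,j in((-1,-1),(-1,1),(1,1),(1,-1))]; print(np.round(P))
cv2.polylines(im,[np.int32(np.round(P))],True,(0,0,255),1); cv2.imwrite('pics/w7.png',im)
```

```text
t 20.28 p [0.4742 0.2734 0.1825] o [ 3.133e+00  2.340e-01 -1.000e-03] F [ 0.1 -0.5 -1.3] w 0.053
shift [  2.5   1.8 156.6] |157| yaw -81.6 tilt [-0.02 -0.04] rz -0.3 q [-1.11  0.4   0.67  1.87 -0.3   0.97 -1.73]
[[498. 266.]
 [165. 267.]
 [147.  99.]
 [542.  98.]]
```

View pics/w7.png

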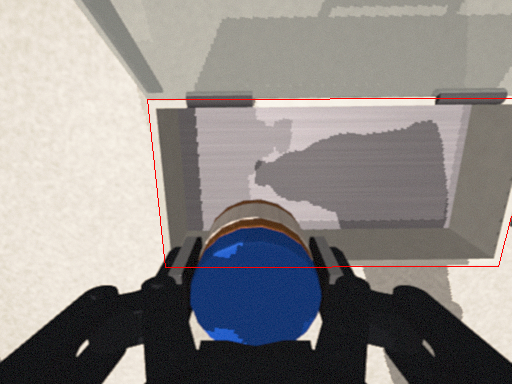

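>>> step_arm:
  increments:
    - {"grip":45,"x":2.5,"y":1.8,"z":15,"rx":0,"ry":0,"rz":0}
    - {"grip":45,"x":0,"y":0,"z":25,"rx":0,"ry":0,"rz":0}
    - {"grip":45,"x":0,"y":0,"z":25,"rx":0,"ry":0,"rz":0}
    - {"grip":45,"x":0,"y":0,"z":25,"rx":0,"ry":0,"rz":0}
    - {"grip":45,"x":0,"y":0,"z":20,"rx":0,"ry":0,"rz":0}
    - {"grip":45,"x":0,"y":0,"z":15,"rx":0,"ry":0,"rz":0}
    - {"grip":45,"x":0,"y":0,"z":10,"rx":0,"ry":0,"rz":0}
    - {"grip":45,"x":0,"y":0,"z":8,"rx":0,"ry":0,"rz":0}
    - {"grip":45,"x":0,"y":0,"z":4,"rx":0,"ry":0,"rz":0}
    - {"grip":45,"x":0,"y":0,"z":3,"rx":0,"ry":0,"rz":0}
    - {"grip":45,"x":0,"y":0,"z":0,"rx":0,"ry":0,"rz":0}
    - {"grip":45,"x":0,"y":0,"z":0,"rx":0,"ry":0,"rz":0}

```text
time: 21.33
eef_pos: [0.4783, 0.271, 0.0333]
orientation: [-3.133, -0.23, -0.001]
wrist_force: [0.3, -0.4, -1.8]
gripper_width: 0.0536
```

>>> step_arm:
  increments:
    - {"grip":45,"x":0,"y":0,"z":2,"rx":0,"ry":0,"rz":0}
    - {"grip":45,"x":0,"y":0,"z":2,"rx":0,"ry":0,"rz":0}
    - {"grip":45,"x":0,"y":0,"z":0,"rx":0,"ry":0,"rz":0}

```text
time: 21.58
eef_pos: [0.4778, 0.271, 0.0287]
orientation: [-3.133, -0.23, -0.0]
wrist_force: [-0.9, -0.1, -1.6]
gripper_width: 0.0536
```

>>> step_arm:
  increments:
    - {"grip":45,"x":0,"y":0,"z":1,"rx":0,"ry":0,"rz":0}
    - {"grip":45,"x":0,"y":0,"z":1,"rx":0,"ry":0,"rz":0}
    - {"grip":45,"x":0,"y":0,"z":0,"rx":0,"ry":0,"rz":0}

```text
time: 21.83
eef_pos: [0.4778, 0.2709, 0.0266]
orientation: [3.133, 0.23, -0.0]
wrist_force: [-1.2, 0.3, -1.1]
gripper_width: 0.0532
```

>>> step_arm:
  increments:
    - {"grip":45,"x":0,"y":0,"z":0.8,"rx":0,"ry":0,"rz":0}
    - {"grip":45,"x":0,"y":0,"z":0.8,"rx":0,"ry":0,"rz":0}
    - {"grip":45,"x":0,"y":0,"z":0,"rx":0,"ry":0,"rz":0}

```text
time: 22.08
eef_pos: [0.4778, 0.2709, 0.0263]
orientation: [-3.132, -0.229, 0.0]
wrist_force: [-6.0, -1.3, 18.8]
gripper_width: 0.0534
```

>>> step_arm:
  increments:
    - {"grip":45,"x":0,"y":0,"z":-1.2,"rx":0,"ry":0,"rz":0}
    - {"grip":70,"x":0,"y":0,"z":0,"rx":0,"ry":0,"rz":0}
    - {"grip":70,"x":0,"y":0,"z":0,"rx":0,"ry":0,"rz":0}
    - {"grip":70,"x":0,"y":0,"z":0,"rx":0,"ry":0,"rz":0}
    - {"grip":70,"x":0,"y":0,"z":-10,"rx":0,"ry":0,"rz":0}
    - {"grip":70,"x":0,"y":0,"z":-25,"rx":0,"ry":0,"rz":0}
    - {"grip":70,"x":0,"y":0,"z":-30,"rx":0,"ry":0,"rz":0}
    - {"grip":70,"x":0,"y":0,"z":-30,"rx":0,"ry":0,"rz":0}
    - {"grip":70,"x":0,"y":0,"z":-30,"rx":0,"ry":0,"rz":0}
    - {"grip":70,"x":0,"y":0,"z":-30,"rx":0,"ry":0,"rz":0}
    - {"grip":70,"x":0,"y":0,"z":-30,"rx":0,"ry":0,"rz":0}
    - {"grip":70,"x":0,"y":0,"z":0,"rx":0,"ry":0,"rz":0}

```text
time: 23.08
eef_pos: [0.4807, 0.2716, 0.2174]
orientation: [-3.129, -0.228, -0.011]
wrist_force: [1.3, 0.8, -0.7]
gripper_width: 0.0702
```

Run:
```python
from h import *
st(); f=grab('wrist','w8')
for c,a in blobs(f,(95,120,60),(130,255,255),300)[0]: print(c,a,ray(f,*c,.064).round(4))
f=grab('top','top8')
for c,a in blobs(f,(95,120,60),(130,255,255),15)[0]: print('top',c,a,ray(f,*c,.052).round(4),ray(f,*c,.064).round(4))
plan([.586,-.350,.21],-81.3)
```

```text
t 23.08 p [0.4807 0.2716 0.2174] o [-3.129 -0.228 -0.011] F [ 1.3  0.8 -0.7] w 0.0702
[255.9 181.3] [230, 155, 53, 53, 2140] [0.4781 0.2713 0.064 ]
top [123.6 163.6] [97, 156, 58, 23, 195] [0.6932 0.2924 0.052 ] [0.69   0.2886 0.064 ]
top [356.3 196. ] [347, 187, 19, 19, 277] [ 0.5839 -0.3493  0.052 ] [ 0.5818 -0.3463  0.064 ]
top [228.4 220.4] [226, 219, 6, 4, 19] [0.5259 0.0024 0.052 ] [0.5245 0.0016 0.064 ]
top [128.9 241.9] [119, 233, 20, 19, 295] [0.4745 0.2728 0.052 ] [0.4737 0.2692 0.064 ]
shift [ 15.8 630.3   1.8] |630| yaw -81.6 tilt [0.12 0.12] rz -0.3 q [-1.13  0.37  0.7   1.83 -0.28  1.04 -1.75]
```

>>> step_arm:
  increments:
    - {"grip":84,"x":1,"y":35,"z":0,"rx":0,"ry":0,"rz":0}
    - {"grip":84,"x":1,"y":35,"z":0,"rx":0,"ry":0,"rz":0}
    - {"grip":84,"x":1,"y":35,"z":0,"rx":0,"ry":0,"rz":0}
    - {"grip":84,"x":1,"y":35,"z":0,"rx":0,"ry":0,"rz":0}
    - {"grip":84,"x":1,"y":35,"z":0,"rx":0,"ry":0,"rz":0}
    - {"grip":84,"x":1,"y":35,"z":0,"rx":0,"ry":0,"rz":0}
    - {"grip":84,"x":1,"y":35,"z":0,"rx":0,"ry":0,"rz":0}
    - {"grip":84,"x":1,"y":35,"z":0,"rx":0,"ry":0,"rz":0}
    - {"grip":84,"x":1,"y":35,"z":0,"rx":0,"ry":0,"rz":0}
    - {"grip":84,"x":1,"y":35,"z":0,"rx":0,"ry":0,"rz":0}
    - {"grip":84,"x":1,"y":35,"z":0,"rx":0,"ry":0,"rz":0}
    - {"grip":84,"x":1,"y":35,"z":0,"rx":0,"ry":0,"rz":0}
    - {"grip":84,"x":1,"y":35,"z":0,"rx":0,"ry":0,"rz":0}
    - {"grip":84,"x":1,"y":35,"z":0,"rx":0,"ry":0,"rz":0}
    - {"grip":84,"x":1,"y":35,"z":0,"rx":0,"ry":0,"rz":0}
    - {"grip":84,"x":1,"y":35,"z":0,"rx":0,"ry":0,"rz":0}
    - {"grip":84,"x":1,"y":35,"z":0,"rx":0,"ry":0,"rz":0}
    - {"grip":84,"x":1,"y":35,"z":0,"rx":0,"ry":0,"rz":0}
    - {"grip":84,"x":0,"y":0,"z":0,"rx":0,"ry":0,"rz":0}
    - {"grip":84,"x":0,"y":0,"z":0,"rx":0,"ry":0,"rz":0}

```text
time: 24.85
eef_pos: [0.5858, -0.3525, 0.2096]
orientation: [3.133, 0.223, -0.005]
wrist_force: [0.2, 0.0, -0.2]
gripper_width: 0.0838
```

Run:
```python
from h import *
st(); f=grab('wrist','w9')
for c,a in blobs(f,(95,120,60),(130,255,255),300)[0]: print(c,a,ray(f,*c,.052).round(4))
plan([.5870,-.350,.012],-81.3)
```

```text
t 24.85 p [ 0.5858 -0.3525  0.2096] o [ 3.133  0.223 -0.005] F [ 0.2  0.  -0.2] w 0.0838
[255.2 173.7] [230, 148, 52, 52, 2083] [ 0.5882 -0.352   0.052 ]
shift [  1.    0.  197.7] |198| yaw -81.7 tilt [-0.14  0.06] rz -0.4 q [ 0.04  0.62  0.72  1.48 -0.42  1.2  -0.61]
```

>>> step_arm:
  increments:
    - {"grip":84,"x":1.5,"y":0,"z":30,"rx":0,"ry":0,"rz":0}
    - {"grip":84,"x":0,"y":0,"z":35,"rx":0,"ry":0,"rz":0}
    - {"grip":84,"x":0,"y":0,"z":35,"rx":0,"ry":0,"rz":0}
    - {"grip":84,"x":0,"y":0,"z":35,"rx":0,"ry":0,"rz":0}
    - {"grip":84,"x":0,"y":0,"z":30,"rx":0,"ry":0,"rz":0}
    - {"grip":84,"x":0,"y":0,"z":20,"rx":0,"ry":0,"rz":0}
    - {"grip":84,"x":0,"y":0,"z":9,"rx":0,"ry":0,"rz":0}
    - {"grip":84,"x":0,"y":0,"z":0,"rx":0,"ry":0,"rz":0}
    - {"grip":65,"x":0,"y":0,"z":0,"rx":0,"ry":0,"rz":0}
    - {"grip":58,"x":0,"y":0,"z":0,"rx":0,"ry":0,"rz":0}
    - {"grip":50,"x":0,"y":0,"z":0,"rx":0,"ry":0,"rz":0}
    - {"grip":45,"x":0,"y":0,"z":0,"rx":0,"ry":0,"rz":0}
    - {"grip":45,"x":0,"y":0,"z":0,"rx":0,"ry":0,"rz":0}
    - {"grip":45,"x":0,"y":0,"z":0,"rx":0,"ry":0,"rz":0}
    - {"grip":45,"x":0,"y":0,"z":0,"rx":0,"ry":0,"rz":0}
  force: 30

```text
time: 26.15
eef_pos: [0.5902, -0.3502, 0.0195]
orientation: [3.132, 0.23, 0.005]
wrist_force: [-0.8, 1.5, 7.1]
gripper_width: 0.0532
```

>>> step_arm:
  increments:
    - {"grip":45,"x":0,"y":0,"z":-10,"rx":0,"ry":0,"rz":0}
    - {"grip":45,"x":0,"y":0,"z":-20,"rx":0,"ry":0,"rz":0}
    - {"grip":45,"x":0,"y":0,"z":-30,"rx":0,"ry":0,"rz":0}
    - {"grip":45,"x":0,"y":0,"z":-30,"rx":0,"ry":0,"rz":0}
    - {"grip":45,"x":0,"y":0,"z":-30,"rx":0,"ry":0,"rz":0}
    - {"grip":45,"x":0,"y":0,"z":-30,"rx":0,"ry":0,"rz":0}
    - {"grip":45,"x":0,"y":0,"z":-20,"rx":0,"ry":0,"rz":0}
    - {"grip":45,"x":0,"y":0,"z":0,"rx":0,"ry":0,"rz":0}

```text
time: 26.82
eef_pos: [0.5906, -0.3514, 0.1935]
orientation: [3.129, 0.229, 0.011]
wrist_force: [0.6, -0.8, -1.9]
gripper_width: 0.0532
```

Run:
```python
from h import *
st(); plan([.497,.1418,.185],-81.3)
```

```text
t 26.82 p [ 0.5906 -0.3514  0.1935] o [3.129 0.229 0.011] F [ 0.6 -0.8 -1.9] w 0.0532
shift [ -20.9 -501.6    5.9] |502| yaw -81.6 tilt [ 0.4  -0.22] rz -0.3 q [ 0.04  0.64  0.71  1.5  -0.44  1.16 -0.6 ]
```

>>> step_arm:
  increments:
    - {"grip":45,"x":-1.4,"y":-20,"z":0,"rx":0,"ry":0,"rz":0}
    - {"grip":45,"x":-1.4,"y":-34,"z":0,"rx":0,"ry":0,"rz":0}
    - {"grip":45,"x":-1.4,"y":-34,"z":0,"rx":0,"ry":0,"rz":0}
    - {"grip":45,"x":-1.4,"y":-34,"z":0,"rx":0,"ry":0,"rz":0}
    - {"grip":45,"x":-1.4,"y":-34,"z":0,"rx":0,"ry":0,"rz":0}
    - {"grip":45,"x":-1.4,"y":-34,"z":0,"rx":0,"ry":0,"rz":0}
    - {"grip":45,"x":-1.4,"y":-34,"z":0,"rx":0,"ry":0,"rz":0}
    - {"grip":45,"x":-1.4,"y":-34,"z":0,"rx":0,"ry":0,"rz":0}
    - {"grip":45,"x":-1.4,"y":-34,"z":0,"rx":0,"ry":0,"rz":0}
    - {"grip":45,"x":-1.4,"y":-34,"z":0,"rx":0,"ry":0,"rz":0}
    - {"grip":45,"x":-1.4,"y":-34,"z":0,"rx":0,"ry":0,"rz":0}
    - {"grip":45,"x":-1.4,"y":-34,"z":0,"rx":0,"ry":0,"rz":0}
    - {"grip":45,"x":-1.4,"y":-34,"z":0,"rx":0,"ry":0,"rz":0}
    - {"grip":45,"x":-1.4,"y":-34,"z":0,"rx":0,"ry":0,"rz":0}
    - {"grip":45,"x":-1.4,"y":-24,"z":0,"rx":0,"ry":0,"rz":0}
    - {"grip":45,"x":0,"y":-15.5,"z":0,"rx":0,"ry":0,"rz":0}
    - {"grip":45,"x":0,"y":0,"z":0,"rx":0,"ry":0,"rz":0}
    - {"grip":45,"x":0,"y":0,"z":0,"rx":0,"ry":0,"rz":0}

```text
time: 28.32
eef_pos: [0.4944, 0.1442, 0.1871]
orientation: [3.133, 0.233, -0.001]
wrist_force: [0.2, -0.3, -1.9]
gripper_width: 0.0532
```

Run:
```python
from h import *
st(); plan([.497,.1418,.0315],-81.3)
```

```text
t 28.32 p [0.4944 0.1442 0.1871] o [ 3.133e+00  2.330e-01 -1.000e-03] F [ 0.2 -0.3 -1.9] w 0.0532
shift [  2.3   2.8 155.6] |156| yaw -81.5 tilt [-0.04 -0.01] rz -0.2 q [-0.96  0.36  0.75  1.94 -0.3   0.96 -1.49]
```

>>> step_arm:
  increments:
    - {"grip":45,"x":2.3,"y":2.8,"z":15,"rx":0,"ry":0,"rz":0}
    - {"grip":45,"x":0,"y":0,"z":25,"rx":0,"ry":0,"rz":0}
    - {"grip":45,"x":0,"y":0,"z":25,"rx":0,"ry":0,"rz":0}
    - {"grip":45,"x":0,"y":0,"z":25,"rx":0,"ry":0,"rz":0}
    - {"grip":45,"x":0,"y":0,"z":20,"rx":0,"ry":0,"rz":0}
    - {"grip":45,"x":0,"y":0,"z":15,"rx":0,"ry":0,"rz":0}
    - {"grip":45,"x":0,"y":0,"z":10,"rx":0,"ry":0,"rz":0}
    - {"grip":45,"x":0,"y":0,"z":8,"rx":0,"ry":0,"rz":0}
    - {"grip":45,"x":0,"y":0,"z":4,"rx":0,"ry":0,"rz":0}
    - {"grip":45,"x":0,"y":0,"z":3,"rx":0,"ry":0,"rz":0}
    - {"grip":45,"x":0,"y":0,"z":2,"rx":0,"ry":0,"rz":0}
    - {"grip":45,"x":0,"y":0,"z":1,"rx":0,"ry":0,"rz":0}
    - {"grip":45,"x":0,"y":0,"z":0,"rx":0,"ry":0,"rz":0}

```text
time: 29.4
eef_pos: [0.4981, 0.1413, 0.0347]
orientation: [-3.133, -0.23, -0.001]
wrist_force: [0.2, 1.1, -0.8]
gripper_width: 0.053
```

>>> step_arm:
  increments:
    - {"grip":45,"x":0,"y":0,"z":0.8,"rx":0,"ry":0,"rz":0}
    - {"grip":45,"x":0,"y":0,"z":0.8,"rx":0,"ry":0,"rz":0}
    - {"grip":45,"x":0,"y":0,"z":0,"rx":0,"ry":0,"rz":0}

```text
time: 29.65
eef_pos: [0.4979, 0.1412, 0.0328]
orientation: [-3.133, -0.23, -0.0]
wrist_force: [-0.2, 0.9, -2.3]
gripper_width: 0.0533
```

>>> step_arm:
  increments:
    - {"grip":45,"x":0,"y":0,"z":0.8,"rx":0,"ry":0,"rz":0}
    - {"grip":45,"x":0,"y":0,"z":0.8,"rx":0,"ry":0,"rz":0}
    - {"grip":45,"x":0,"y":0,"z":0,"rx":0,"ry":0,"rz":0}

```text
time: 29.9
eef_pos: [0.4979, 0.1412, 0.0314]
orientation: [-3.133, -0.23, -0.0]
wrist_force: [-1.6, 0.3, 3.1]
gripper_width: 0.0533
```

>>> step_arm:
  increments:
    - {"grip":70,"x":0,"y":0,"z":0,"rx":0,"ry":0,"rz":0}
    - {"grip":70,"x":0,"y":0,"z":0,"rx":0,"ry":0,"rz":0}
    - {"grip":70,"x":0,"y":0,"z":0,"rx":0,"ry":0,"rz":0}
    - {"grip":70,"x":0,"y":0,"z":-10,"rx":0,"ry":0,"rz":0}
    - {"grip":70,"x":0,"y":0,"z":-25,"rx":0,"ry":0,"rz":0}
    - {"grip":70,"x":0,"y":0,"z":-30,"rx":0,"ry":0,"rz":0}
    - {"grip":70,"x":0,"y":0,"z":-35,"rx":0,"ry":0,"rz":0}
    - {"grip":70,"x":0,"y":0,"z":-35,"rx":0,"ry":0,"rz":0}
    - {"grip":70,"x":0,"y":0,"z":-35,"rx":0,"ry":0,"rz":0}
    - {"grip":70,"x":0,"y":0,"z":-35,"rx":0,"ry":0,"rz":0}
    - {"grip":70,"x":0,"y":0,"z":-35,"rx":0,"ry":0,"rz":0}
    - {"grip":70,"x":0,"y":0,"z":-30,"rx":0,"ry":0,"rz":0}
    - {"grip":70,"x":0,"y":0,"z":0,"rx":0,"ry":0,"rz":0}

```text
time: 30.98
eef_pos: [0.5004, 0.1408, 0.3074]
orientation: [-3.13, -0.228, -0.013]
wrist_force: [0.6, 0.5, 0.1]
gripper_width: 0.0703
```

Run:
```python
from h import *
st(); f=grab('wrist','w10')
for c,a in blobs(f,(95,120,60),(130,255,255),100)[0]: print(c,a,ray(f,*c,.064).round(4))
g=grab('scene','s10')
a=cv2.imread('pics/w10.png');b=cv2.imread('pics/s10.png');o=np.hstack([a,b]);cv2.imwrite('pics/c10.png',cv2.resize(o,(800,300)))
plan([.6461,.2286,.30],8.6)
```

```text
t 30.98 p [0.5004 0.1408 0.3074] o [-3.13  -0.228 -0.013] F [0.6 0.5 0.1] w 0.0703
[70.3  5.2] [59, 0, 19, 14, 177] [0.6454 0.3716 0.064 ]
[243.   4.] [237, 0, 13, 10, 109] [0.6744 0.1808 0.064 ]
[154.4 164.1] [134, 144, 42, 41, 1352] [0.4781 0.2693 0.064 ]
[255.  165.4] [235, 145, 41, 41, 1306] [0.4952 0.1411 0.064 ]
[365.6 155.7] [359, 152, 14, 8, 105] [0.5281 0.0037 0.064 ]
shift [159.  -65.1   3.2] |172| yaw -81.6 tilt [0.13 0.11] rz 89.8 q [-1.03  0.24  0.83  1.77 -0.19  1.21 -1.58]
```

View pics/c10.png

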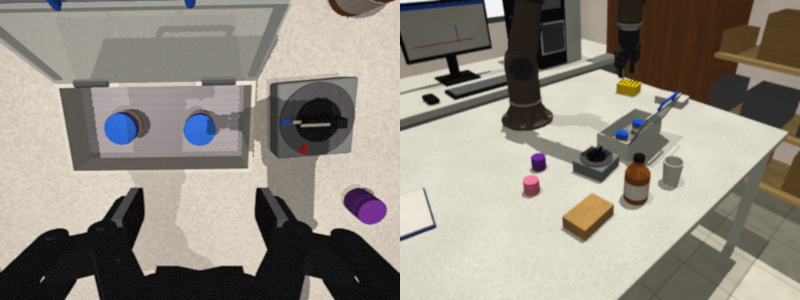

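>>> step_arm:
  increments:
    - {"grip":30,"x":0,"y":0,"z":0,"rx":0,"ry":0,"rz":-6.9}
    - {"grip":30,"x":0,"y":0,"z":0,"rx":0,"ry":0,"rz":-6.9}
    - {"grip":30,"x":0,"y":0,"z":0,"rx":0,"ry":0,"rz":-6.9}
    - {"grip":30,"x":0,"y":0,"z":0,"rx":0,"ry":0,"rz":-6.9}
    - {"grip":30,"x":0,"y":0,"z":0,"rx":0,"ry":0,"rz":-6.9}
    - {"grip":30,"x":0,"y":0,"z":0,"rx":0,"ry":0,"rz":-6.9}
    - {"grip":30,"x":0,"y":0,"z":0,"rx":0,"ry":0,"rz":-6.9}
    - {"grip":30,"x":0,"y":0,"z":0,"rx":0,"ry":0,"rz":-6.9}
    - {"grip":30,"x":0,"y":0,"z":0,"rx":0,"ry":0,"rz":-6.9}
    - {"grip":30,"x":0,"y":0,"z":0,"rx":0,"ry":0,"rz":-6.9}
    - {"grip":30,"x":0,"y":0,"z":0,"rx":0,"ry":0,"rz":-6.9}
    - {"grip":30,"x":0,"y":0,"z":0,"rx":0,"ry":0,"rz":-6.9}
    - {"grip":30,"x":0,"y":0,"z":0,"rx":0,"ry":0,"rz":-6.9}
    - {"grip":30,"x":0,"y":0,"z":0,"rx":0,"ry":0,"rz":0}

```text
time: 32.25
eef_pos: [0.497, 0.1406, 0.3001]
orientation: [-2.053, -2.377, 0.003]
wrist_force: [0.2, -0.0, 0.2]
gripper_width: 0.03
```

Run:
```python
from h import *
st(); plan([.6460,.2286,.3073],8.6)
```

```text
t 32.25 p [0.497  0.1406 0.3001] o [-2.053 -2.377  0.003] F [ 0.2 -0.   0.2] w 0.03
shift [ 65.3 160.2  -7.6] |173| yaw 8.4 tilt [-0.12 -0.06] rz -0.2 q [-0.82  0.21  0.54  1.76 -0.11  1.21 -0.1 ]
```

>>> step_arm:
  increments:
    - {"grip":30,"x":10.9,"y":26.7,"z":-1.3,"rx":0,"ry":0,"rz":-0.2}
    - {"grip":30,"x":10.9,"y":26.7,"z":-1.3,"rx":0,"ry":0,"rz":0}
    - {"grip":30,"x":10.9,"y":26.7,"z":-1.3,"rx":0,"ry":0,"rz":0}
    - {"grip":30,"x":10.9,"y":26.7,"z":-1.3,"rx":0,"ry":0,"rz":0}
    - {"grip":30,"x":10.9,"y":26.7,"z":-1.3,"rx":0,"ry":0,"rz":0}
    - {"grip":30,"x":10.9,"y":26.7,"z":-1.3,"rx":0,"ry":0,"rz":0}
    - {"grip":30,"x":0,"y":0,"z":0,"rx":0,"ry":0,"rz":0}
    - {"grip":30,"x":0,"y":0,"z":0,"rx":0,"ry":0,"rz":0}

```text
time: 32.92
eef_pos: [0.6472, 0.2293, 0.3067]
orientation: [-2.059, -2.372, 0.005]
wrist_force: [-0.4, 0.1, -0.4]
gripper_width: 0.03
```

Run:
```python
from h import *
st(); plan([.6460,.2296,.2285],8.6)
f=grab('wrist','w11')
for c,a in blobs(f,(95,120,60),(130,255,255),300)[0]: print(c,a,ray(f,*c,.2445).round(4))
print(proj(f,[.646,.23,.2445]))
```

```text
t 32.92 p [0.6472 0.2293 0.3067] o [-2.059 -2.372  0.005] F [-0.4  0.1 -0.4] w 0.03
shift [ 0.6 -0.9 78.2] |78| yaw 8.1 tilt [-0.14 -0.12] rz -0.5 q [-0.73  0.53  0.53  1.31 -0.26  1.37 -0.07]
[121.4 104.7] [99, 83, 46, 45, 1633] [0.5534 0.2873 0.2445]
[250.1 192.5] [223, 109, 38, 174, 2732] [0.6435 0.2403 0.2445]
[133.2 205.1] [113, 186, 42, 39, 1252] [0.5626 0.2192 0.2445]
[251.58537005 206.65642756]
```

>>> step_arm:
  increments:
    - {"grip":30,"x":0.6,"y":-0.9,"z":20,"rx":0,"ry":0,"rz":-0.5}
    - {"grip":30,"x":0,"y":0,"z":20,"rx":0,"ry":0,"rz":0}
    - {"grip":30,"x":0,"y":0,"z":20,"rx":0,"ry":0,"rz":0}
    - {"grip":30,"x":0,"y":0,"z":18,"rx":0,"ry":0,"rz":0}
    - {"grip":30,"x":0,"y":0,"z":0,"rx":0,"ry":0,"rz":0}
    - {"grip":15,"x":0,"y":0,"z":0,"rx":0,"ry":0,"rz":0}
    - {"grip":5,"x":0,"y":0,"z":0,"rx":0,"ry":0,"rz":0}
    - {"grip":5,"x":0,"y":0,"z":0,"rx":0,"ry":0,"rz":0}
    - {"grip":5,"x":0,"y":0,"z":0,"rx":0,"ry":0,"rz":0}
    - {"grip":5,"x":0,"y":0,"z":0,"rx":0,"ry":0,"rz":0}
  force: 25

```text
time: 33.8
eef_pos: [0.6461, 0.2289, 0.2321]
orientation: [2.045, 2.384, 0.001]
wrist_force: [-3.8, -2.1, 5.3]
gripper_width: 0.0084
```

Run:
```python
from h import *
st(); plan([.6460,.2301,.2285],8.6)
```

```text
t 33.8 p [0.6461 0.2289 0.2321] o [2.045e+00 2.384e+00 1.000e-03] F [-3.8 -2.1  5.3] w 0.0084
shift [1.2 0.1 3.6] |4| yaw 8.8 tilt [0.05 0.01] rz 0.2 q [-0.72  0.56  0.51  1.44 -0.28  1.21 -0.03]
```

>>> step_arm:
  increments:
    - {"grip":5,"x":0,"y":-4.7,"z":-2.4,"rx":0,"ry":0,"rz":0}
    - {"grip":5,"x":0,"y":-4.8,"z":-2.4,"rx":0,"ry":0,"rz":0}
    - {"grip":5,"x":0,"y":-9.7,"z":-4.2,"rx":0,"ry":0,"rz":0}
    - {"grip":5,"x":0,"y":-9.9,"z":-3.7,"rx":0,"ry":0,"rz":0}
    - {"grip":5,"x":0,"y":-10.1,"z":-3.1,"rx":0,"ry":0,"rz":0}
    - {"grip":5,"x":0,"y":-10.3,"z":-2.5,"rx":0,"ry":0,"rz":0}
    - {"grip":5,"x":0,"y":-10.4,"z":-1.9,"rx":0,"ry":0,"rz":0}
    - {"grip":5,"x":0,"y":-10.5,"z":-1.3,"rx":0,"ry":0,"rz":0}
    - {"grip":5,"x":0,"y":-10.6,"z":-0.7,"rx":0,"ry":0,"rz":0}
    - {"grip":5,"x":0,"y":-10.6,"z":-0.1,"rx":0,"ry":0,"rz":0}
    - {"grip":5,"x":0,"y":-10.6,"z":0.5,"rx":0,"ry":0,"rz":0}
    - {"grip":5,"x":0,"y":-10.5,"z":1.1,"rx":0,"ry":0,"rz":0}
    - {"grip":5,"x":0,"y":-10.5,"z":1.7,"rx":0,"ry":0,"rz":0}
    - {"grip":5,"x":0,"y":-10.3,"z":2.3,"rx":0,"ry":0,"rz":0}
    - {"grip":5,"x":0,"y":-10.2,"z":2.9,"rx":0,"ry":0,"rz":0}
    - {"grip":5,"x":0,"y":-10,"z":3.4,"rx":0,"ry":0,"rz":0}
    - {"grip":5,"x":0,"y":-9.8,"z":4,"rx":0,"ry":0,"rz":0}
    - {"grip":5,"x":0,"y":-9.6,"z":4.6,"rx":0,"ry":0,"rz":0}

```text
time: 35.3
eef_pos: [0.4727, 0.2016, 0.232]
orientation: [-2.044, -2.384, 0.004]
wrist_force: [0.3, -4.2, 2.5]
gripper_width: 0.0091
```

Run:
```python
from h import *
st(); t=1.08; h=-186*np.cos(t)+3*np.sin(t)+186; v=186*np.sin(t)+3*np.cos(t)-3
plan([.3749+h/1000*.9885,.1885+h/1000*.151,.0695+v/1000],8.6)
```

```text
t 35.3 p [0.4727 0.2016 0.232 ] o [-2.044 -2.384  0.004] F [ 0.3 -4.2  2.5] w 0.0091
shift [1.8 2.3 0.1] |3| yaw 8.8 tilt [-0.12 -0.07] rz 0.2 q [-0.92  0.27  0.52  1.87 -0.15  1.05 -0.19]
```

>>> step_arm:
  increments:
    - {"grip":5,"x":0,"y":-9.3,"z":5.1,"rx":0,"ry":0,"rz":0}
    - {"grip":5,"x":0,"y":-9,"z":5.6,"rx":0,"ry":0,"rz":0}
    - {"grip":5,"x":0,"y":-8.7,"z":6.1,"rx":0,"ry":0,"rz":0}
    - {"grip":5,"x":0,"y":-8.3,"z":6.6,"rx":0,"ry":0,"rz":0}
    - {"grip":5,"x":0,"y":-7.9,"z":7.1,"rx":0,"ry":0,"rz":0}
    - {"grip":5,"x":0,"y":-7.5,"z":7.5,"rx":0,"ry":0,"rz":0}
    - {"grip":5,"x":0,"y":-7,"z":7.9,"rx":0,"ry":0,"rz":0}
    - {"grip":5,"x":0,"y":-6.6,"z":8.3,"rx":0,"ry":0,"rz":0}
    - {"grip":5,"x":0,"y":-6.1,"z":8.7,"rx":0,"ry":0,"rz":0}
    - {"grip":5,"x":0,"y":-5.6,"z":9,"rx":0,"ry":0,"rz":0}
    - {"grip":5,"x":0,"y":-5.1,"z":9.3,"rx":0,"ry":0,"rz":0}
    - {"grip":5,"x":0,"y":-4.5,"z":9.6,"rx":0,"ry":0,"rz":0}
    - {"grip":5,"x":0,"y":-4,"z":9.8,"rx":0,"ry":0,"rz":0}

```text
time: 36.38
eef_pos: [0.385, 0.1878, 0.1314]
orientation: [2.045, 2.385, -0.002]
wrist_force: [5.4, -6.0, -1.7]
gripper_width: 0.0084
```

>>> step_arm:
  increments:
    - {"grip":5,"x":0,"y":-3.4,"z":10,"rx":0,"ry":0,"rz":0}
    - {"grip":5,"x":0,"y":-2.8,"z":10.2,"rx":0,"ry":0,"rz":0}
    - {"grip":5,"x":0,"y":-1.2,"z":5.1,"rx":0,"ry":0,"rz":0}
    - {"grip":5,"x":0,"y":-1.1,"z":5.2,"rx":0,"ry":0,"rz":0}
    - {"grip":5,"x":0,"y":-0.9,"z":5.2,"rx":0,"ry":0,"rz":0}
    - {"grip":5,"x":0,"y":-0.8,"z":5.3,"rx":0,"ry":0,"rz":0}
    - {"grip":5,"x":0,"y":-0.6,"z":5.2,"rx":0,"ry":0,"rz":0}
    - {"grip":5,"x":0,"y":-0.5,"z":3,"rx":0,"ry":0,"rz":0}
    - {"grip":5,"x":0,"y":-0.2,"z":3,"rx":0,"ry":0,"rz":0}
    - {"grip":5,"x":0,"y":-0.1,"z":3,"rx":0,"ry":0,"rz":0}
    - {"grip":5,"x":0,"y":0,"z":0,"rx":0,"ry":0,"rz":0}

```text
time: 37.3
eef_pos: [0.375, 0.1862, 0.0766]
orientation: [2.045, 2.383, 0.0]
wrist_force: [7.7, -6.4, -1.0]
gripper_width: 0.0091
```

Run:
```python
from h import *
st(); plan([.3749,.1885,.0695],8.6)
```

```text
t 37.3 p [0.375  0.1862 0.0766] o [2.045 2.383 0.   ] F [ 7.7 -6.4 -1. ] w 0.0091
shift [2.3 0.3 7.1] |7| yaw 8.7 tilt [ 0.06 -0.05] rz 0.1 q [-0.93  0.34  0.43  2.26 -0.25  0.58 -0.16]
```

Still ~7 mm to go; continue slowly to contact.

>>> step_arm:
  increments:
    - {"grip":5,"x":0,"y":0,"z":1.5,"rx":0,"ry":0,"rz":0}
    - {"grip":5,"x":0,"y":0,"z":1.5,"rx":0,"ry":0,"rz":0}
    - {"grip":5,"x":0,"y":0,"z":1.5,"rx":0,"ry":0,"rz":0}
    - {"grip":5,"x":0,"y":0,"z":1.2,"rx":0,"ry":0,"rz":0}
    - {"grip":5,"x":0,"y":0,"z":0,"rx":0,"ry":0,"rz":0}

```text
time: 37.72
eef_pos: [0.3748, 0.1873, 0.0723]
orientation: [-2.045, -2.384, -0.003]
wrist_force: [1.3, -6.0, 23.0]
gripper_width: 0.0089
```

>>> step_arm:
  increments:
    - {"grip":5,"x":0,"y":0,"z":1,"rx":0,"ry":0,"rz":0}
    - {"grip":5,"x":0,"y":0,"z":1,"rx":0,"ry":0,"rz":0}
    - {"grip":5,"x":0,"y":0,"z":0,"rx":0,"ry":0,"rz":0}

```text
time: 37.97
eef_pos: [0.3748, 0.1877, 0.0708]
orientation: [-2.044, -2.384, -0.003]
wrist_force: [-2.5, -5.4, 34.8]
gripper_width: 0.009
```

>>> step_arm:
  increments:
    - {"grip":5,"x":0,"y":0,"z":-1.5,"rx":0,"ry":0,"rz":0}
    - {"grip":5,"x":0,"y":0,"z":0,"rx":0,"ry":0,"rz":0}
    - {"grip":30,"x":0,"y":0,"z":0,"rx":0,"ry":0,"rz":0}
    - {"grip":30,"x":0,"y":0,"z":0,"rx":0,"ry":0,"rz":0}
    - {"grip":30,"x":0,"y":0,"z":0,"rx":0,"ry":0,"rz":0}
    - {"grip":30,"x":0,"y":0,"z":-15,"rx":0,"ry":0,"rz":0}
    - {"grip":30,"x":0,"y":0,"z":-30,"rx":0,"ry":0,"rz":0}
    - {"grip":30,"x":0,"y":0,"z":-30,"rx":0,"ry":0,"rz":0}
    - {"grip":30,"x":0,"y":0,"z":-30,"rx":0,"ry":0,"rz":0}
    - {"grip":40,"x":0,"y":0,"z":0,"rx":0,"ry":0,"rz":0}
    - {"grip":40,"x":0,"y":0,"z":0,"rx":0,"ry":0,"rz":0}

```text
time: 38.88
eef_pos: [0.3749, 0.1881, 0.1767]
orientation: [-2.043, -2.386, -0.004]
wrist_force: [-0.1, 0.9, -0.5]
gripper_width: 0.04
```

Run:
```python
from h import *
st()
f=grab('wrist','w12')
b,m=blobs(f,(95,120,60),(130,255,255),60)
ys,xs=np.where(m)
P=np.array([ray(f,x,y,0.083)[:2] for x,y in zip(xs,ys)]); P=P[(P[:,0]<.42)&(P[:,1]>.08)]
r=cv2.minAreaRect((P*1000).astype(np.float32)); print(r,cv2.boxPoints(r).round(0))
cv2.imwrite('pics/c12.png',np.hstack([cv2.resize(cv2.imread('pics/w12.png'),(400,300)),cv2.resize(cv2.cvtColor(grab('scene')['image'][80:220,200:390],cv2.COLOR_RGB2BGR),(400,300))]))
plan([.5363,-.0509,.155],10.9)
```

```text
t 38.88 p [0.3749 0.1881 0.1767] o [-2.043 -2.386 -0.004] F [-0.1  0.9 -0.5] w 0.04
((393.7980041503906, 190.90167236328125), (44.52421951293945, 130.4643096923828), 8.501810073852539) [[362. 252.]
 [381. 123.]
 [425. 130.]
 [406. 259.]]
shift [-260.3  124.    19.8] |289| yaw 8.8 tilt [-0.08 -0.03] rz -2.1 q [-1.03  0.16  0.51  2.15 -0.11  0.85 -0.31]
```

View pics/c12.png

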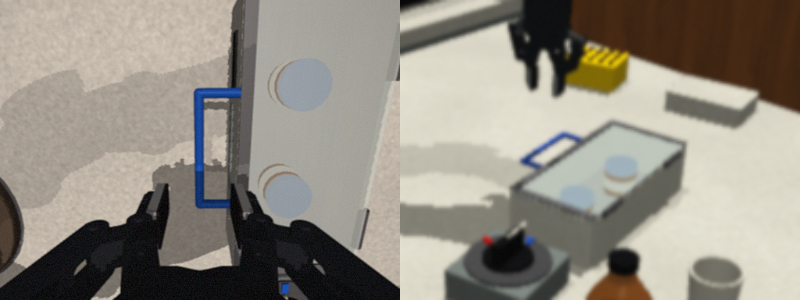

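Picture 12: lid lies closed on the rim with both jars visible through it, and the handle rectangle matches the original closed one. Now the knob.

>>> step_arm:
  increments:
    - {"grip":40,"x":-28.9,"y":13.8,"z":2,"rx":0,"ry":0,"rz":0}
    - {"grip":40,"x":-28.9,"y":13.8,"z":2,"rx":0,"ry":0,"rz":0}
    - {"grip":40,"x":-28.9,"y":13.8,"z":2,"rx":0,"ry":0,"rz":0}
    - {"grip":40,"x":-28.9,"y":13.8,"z":2,"rx":0,"ry":0,"rz":0}
    - {"grip":40,"x":-28.9,"y":13.8,"z":2,"rx":0,"ry":0,"rz":0}
    - {"grip":40,"x":-28.9,"y":13.8,"z":2,"rx":0,"ry":0,"rz":0}
    - {"grip":40,"x":-28.9,"y":13.8,"z":2,"rx":0,"ry":0,"rz":0}
    - {"grip":40,"x":-28.9,"y":13.8,"z":2,"rx":0,"ry":0,"rz":0}
    - {"grip":40,"x":-28.9,"y":13.8,"z":2,"rx":0,"ry":0,"rz":0}
    - {"grip":40,"x":0,"y":0,"z":0,"rx":0,"ry":0,"rz":-2.1}
    - {"grip":40,"x":0,"y":0,"z":0,"rx":0,"ry":0,"rz":0}
    - {"grip":40,"x":0,"y":0,"z":0,"rx":0,"ry":0,"rz":0}

```text
time: 39.98
eef_pos: [0.5361, -0.0505, 0.1561]
orientation: [-2.001, -2.419, 0.003]
wrist_force: [0.3, -0.1, 0.7]
gripper_width: 0.0401
```

Run:
```python
from h import *
st(); plan([.5365,-.0510,.071],10.9)
```

```text
t 39.98 p [ 0.5361 -0.0505  0.1561] o [-2.001 -2.419  0.003] F [ 0.3 -0.1  0.7] w 0.0401
shift [-0.7  0.6 85.1] |85| yaw 10.8 tilt [-0.2   0.01] rz -0.1 q [-0.43  0.41  0.58  1.91 -0.28  0.91  0.47]
```

>>> step_arm:
  increments:
    - {"grip":40,"x":-0.5,"y":0.5,"z":25,"rx":0,"ry":0,"rz":0}
    - {"grip":40,"x":0,"y":0,"z":25,"rx":0,"ry":0,"rz":0}
    - {"grip":40,"x":0,"y":0,"z":20,"rx":0,"ry":0,"rz":0}
    - {"grip":40,"x":0,"y":0,"z":14,"rx":0,"ry":0,"rz":0}
    - {"grip":40,"x":0,"y":0,"z":0,"rx":0,"ry":0,"rz":0}
    - {"grip":24,"x":0,"y":0,"z":0,"rx":0,"ry":0,"rz":0}
    - {"grip":10,"x":0,"y":0,"z":0,"rx":0,"ry":0,"rz":0}
    - {"grip":10,"x":0,"y":0,"z":0,"rx":0,"ry":0,"rz":0}
    - {"grip":10,"x":0,"y":0,"z":0,"rx":0,"ry":0,"rz":0}
    - {"grip":10,"x":0,"y":0,"z":0,"rx":0,"ry":0,"rz":0}
    - {"grip":10,"x":0,"y":0,"z":0,"rx":0,"ry":0,"rz":0}
  force: 30

```text
time: 40.9
eef_pos: [0.5355, -0.0507, 0.0742]
orientation: [-1.999, -2.419, 0.002]
wrist_force: [-8.7, 0.1, 1.9]
gripper_width: 0.0151
```

>>> step_arm:
  increments:
    - {"grip":10,"x":0,"y":0,"z":0,"rx":0,"ry":0,"rz":-5}
    - {"grip":10,"x":0,"y":0,"z":0,"rx":0,"ry":0,"rz":-5}
    - {"grip":10,"x":0,"y":0,"z":0,"rx":0,"ry":0,"rz":-5}
    - {"grip":10,"x":0,"y":0,"z":0,"rx":0,"ry":0,"rz":-5}
    - {"grip":10,"x":0,"y":0,"z":0,"rx":0,"ry":0,"rz":-5}
    - {"grip":10,"x":0,"y":0,"z":0,"rx":0,"ry":0,"rz":-5}
    - {"grip":10,"x":0,"y":0,"z":0,"rx":0,"ry":0,"rz":-5}
    - {"grip":10,"x":0,"y":0,"z":0,"rx":0,"ry":0,"rz":-5}
    - {"grip":10,"x":0,"y":0,"z":0,"rx":0,"ry":0,"rz":-5}
    - {"grip":10,"x":0,"y":0,"z":0,"rx":0,"ry":0,"rz":-5}
    - {"grip":10,"x":0,"y":0,"z":0,"rx":0,"ry":0,"rz":-5}
    - {"grip":10,"x":0,"y":0,"z":0,"rx":0,"ry":0,"rz":-5}
    - {"grip":10,"x":0,"y":0,"z":0,"rx":0,"ry":0,"rz":-5}
    - {"grip":10,"x":0,"y":0,"z":0,"rx":0,"ry":0,"rz":-2.8}
    - {"grip":10,"x":0,"y":0,"z":0,"rx":0,"ry":0,"rz":-1}
    - {"grip":10,"x":0,"y":0,"z":0,"rx":0,"ry":0,"rz":0}
    - {"grip":10,"x":0,"y":0,"z":0,"rx":0,"ry":0,"rz":0}

```text
time: 42.32
eef_pos: [0.5345, -0.0516, 0.0742]
orientation: [-0.283, -3.123, 0.001]
wrist_force: [-10.8, -1.7, 5.1]
gripper_width: 0.0155
```

>>> step_arm:
  increments:
    - {"grip":40,"x":0,"y":0,"z":0,"rx":0,"ry":0,"rz":0}
    - {"grip":40,"x":0,"y":0,"z":0,"rx":0,"ry":0,"rz":0}
    - {"grip":40,"x":0,"y":0,"z":0,"rx":0,"ry":0,"rz":0}
    - {"grip":40,"x":0,"y":0,"z":-20,"rx":0,"ry":0,"rz":0}
    - {"grip":40,"x":0,"y":0,"z":-30,"rx":0,"ry":0,"rz":0}
    - {"grip":40,"x":0,"y":0,"z":-30,"rx":0,"ry":0,"rz":0}
    - {"grip":40,"x":0,"y":0,"z":0,"rx":0,"ry":0,"rz":0}
    - {"grip":40,"x":0,"y":0,"z":0,"rx":0,"ry":0,"rz":0}

```text
time: 42.98
eef_pos: [0.5398, -0.0509, 0.1559]
orientation: [0.282, 3.124, 0.001]
wrist_force: [-0.6, 0.5, -1.1]
gripper_width: 0.0399
```

Run:
```python
from h import *
s=st()
f=grab('wrist','w13')
plan([.5373,-.0516,.067],80)
c=proj(f,[.5373,-.0516,.05]);
x0,y0=max(0,int(c[0])-80),max(0,int(c[1])-90)
cv2.imwrite('pics/w13c.png',cv2.resize(cv2.cvtColor(f['image'][y0:y0+150,x0:x0+180],cv2.COLOR_RGB2BGR),None,fx=4,fy=4,interpolation=cv2.INTER_CUBIC));print(x0,y0)
```

```text
t 42.98 p [ 0.5398 -0.0509  0.1559] o [2.820e-01 3.124e+00 1.000e-03] F [-0.6  0.5 -1.1] w 0.0399
shift [ 1.4 -1.  87.5] |88| yaw 79.7 tilt [0.13 0.01] rz -0.3 q [-0.15  0.38  0.19  1.89 -0.09  0.88  1.48]
172 94
```

View pics/w13c.png

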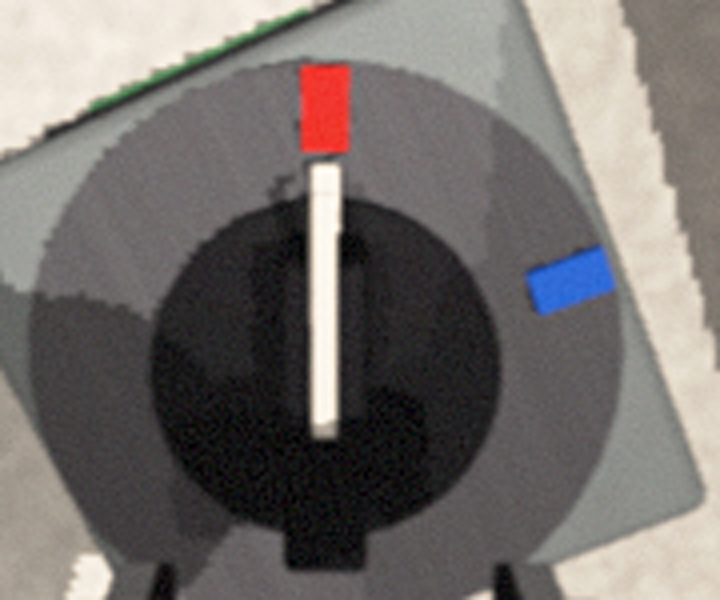

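Picture 13: pointer tip (325,165) is in line with the red mark (326,110). I'll lift clear and do a final check.

>>> step_arm:
  increments:
    - {"grip":40,"x":0,"y":0,"z":-30,"rx":0,"ry":0,"rz":0}
    - {"grip":40,"x":0,"y":0,"z":-30,"rx":0,"ry":0,"rz":0}
    - {"grip":40,"x":0,"y":0,"z":0,"rx":0,"ry":0,"rz":0}
    - {"grip":40,"x":0,"y":0,"z":0,"rx":0,"ry":0,"rz":0}
    - {"grip":40,"x":0,"y":0,"z":0,"rx":0,"ry":0,"rz":0}

```text
time: 43.45
eef_pos: [0.5374, -0.0509, 0.2126]
orientation: [-0.282, -3.128, 0.0]
wrist_force: [0.2, -0.2, -0.3]
gripper_width: 0.0403
```

Run:
```python
from h import *
st(); a=cv2.cvtColor(grab('top')['image'],cv2.COLOR_RGB2BGR); b=cv2.cvtColor(grab('scene')['image'],cv2.COLOR_RGB2BGR)
cv2.imwrite('pics/fin.png',cv2.resize(np.hstack([a,b]),(800,300)))
```

```text
t 43.45 p [ 0.5374 -0.0509  0.2126] o [-0.282 -3.128  0.   ] F [ 0.2 -0.2 -0.3] w 0.0403
```

View pics/fin.png

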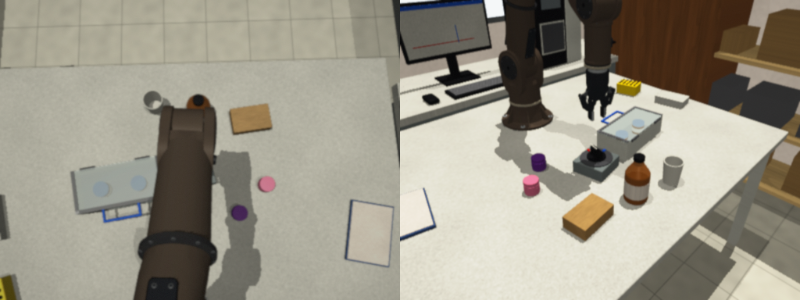

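The last picture shows the lid closed with both jars inside, no blue jar left on the bench, and the other objects in place.

```bash
python3 -c "
from station import order; print(order.sign_off())"
```

```text
the job is handed in; nothing more can be done
None
```

The job is done in the order asked and handed in at about 43 s of the 210 s allowed.

- **Sequence:** I turned the knob to the blue mark and swung the lid gripped all the way over onto its back stop. Both blue-capped jars (only two were present) went upright onto the chamber floor. I then lowered the lid, still gripped, until it closed, and turned the knob to red.
- **Last checks:**
  - The wrist picture shows the pointer tip in line with the red mark.
  - The lid handle is back where it was when first closed, to within about 1 mm.
  - Both jars are visible upright through the lid.
  - The bottle, carton, beaker and the pink and purple look-alikes appear unmoved, judged by eye.
- **Forces:** The highest reading I saw at the wrist was about 35 N, while pressing the lid shut. The bar seemed to slip slightly in the pads there, and the lid was already at its closed position.
- **Disagreements:** The top and wrist cameras differed by about 4 mm on the jars' x positions, so I grasped near the wrist camera's reading. My first few move calls were refused before anything moved, because every row needs all seven numbers.

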